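Set plaster fragments to dry and reset the dryer

TASK

Lay every plaster fragment that is on the cardboard onto a domed drying pad of its own, balanced at its middle and lying level. When all of them are balanced, reset the tripped dryer: push its lever fully off, then throw it fully on. Leave the fragments balanced and still, and do not disturb the other things around the table.

Things in the scene. Friction and masses are not known exactly. Their poses are not given: they have to be found in the camera images.
- frag1: flat piece of painted wall plaster, about 170 g, may be absent; origin at its balance point, mid-thickness; 20 mm thick; x along its length (-50 to 49 mm), z square to its flat faces; middle block (x -24 to 24 mm) has parallel sides 54 mm apart in y to grip; ends narrower, crooked. Starts flat on a 4 mm cardboard sheet, red face (+z) up, long way within 0.3 rad of world x
- frag2: flat piece of painted wall plaster, about 170 g, may be absent; origin at its balance point, mid-thickness; 22 mm thick; x along its length (-47 to 51 mm), z square to its flat faces; middle block (x -24 to 24 mm) has parallel sides 58 mm apart in y to grip; ends narrower, crooked. Starts flat on a 4 mm cardboard sheet, red face (+z) up, long way within 0.3 rad of world x
- frag3: flat piece of painted wall plaster, about 170 g, may be absent; origin at its balance point, mid-thickness; 18 mm thick; x along its length (-55 to 51 mm), z square to its flat faces; middle block (x -24 to 24 mm) has parallel sides 48 mm apart in y to grip; ends narrower, crooked. Starts flat on a 4 mm cardboard sheet, red face (+z) up, long way within 0.3 rad of world x
- frag4: flat piece of painted wall plaster, about 170 g, may be absent; origin at its balance point, mid-thickness; 24 mm thick; x along its length (-52 to 46 mm), z square to its flat faces; middle block (x -24 to 24 mm) has parallel sides 52 mm apart in y to grip; ends narrower, crooked. Starts flat on a 4 mm cardboard sheet, red face (+z) up, long way within 0.3 rad of world x
- frag5: flat piece of painted wall plaster, about 170 g, may be absent; origin at its balance point, mid-thickness; 20 mm thick; x along its length (-44 to 52 mm), z square to its flat faces; middle block (x -24 to 24 mm) has parallel sides 56 mm apart in y to grip; ends narrower, crooked. Starts flat on a 4 mm cardboard sheet, red face (+z) up, long way within 0.3 rad of world x
- dome1: smooth grey domed drying pad, a spherical cap 28 mm high and 101 mm across (sphere radius 60 mm), fixed on a plywood board 4 mm thick; origin at the centre of its flat underside (4 mm over the table), z up; its apex is 28 mm above the origin. Pads stand 15 cm or more apart
- dome2: smooth grey domed drying pad, a spherical cap 28 mm high and 101 mm across (sphere radius 60 mm), fixed on a plywood board 4 mm thick; origin at the centre of its flat underside (4 mm over the table), z up; its apex is 28 mm above the origin. Pads stand 15 cm or more apart
- dome3: smooth grey domed drying pad, a spherical cap 28 mm high and 101 mm across (sphere radius 60 mm), fixed on a plywood board 4 mm thick; origin at the centre of its flat underside (4 mm over the table), z up; its apex is 28 mm above the origin. Pads stand 15 cm or more apart
- dome4: smooth grey domed drying pad, a spherical cap 28 mm high and 101 mm across (sphere radius 60 mm), fixed on a plywood board 4 mm thick; origin at the centre of its flat underside (4 mm over the table), z up; its apex is 28 mm above the origin. Pads stand 15 cm or more apart
- dryer: grey control box of the dryer, fixed, 150 x 110 x 40 mm high, carrying the trip lever; origin at the centre of its underside, z up; off is towards its own -x end, on towards its +x end
- trip (a joint): angle of the trip lever about the dryer's y axis: 0 = fully off (leaning to the dryer's -x), 0.5 = upright, 1.0 = fully on (leaning to its +x), stops at both ends; tripped it stands part way, 0.4 to 0.65. Stays where it is left (friction, about 1 N at the tip), no spring
- jar: bystander, to be left where it is: open clear plastic cup, 72 mm across, 60 mm high; origin at or near the centre of its underside
- bottle: bystander, to be left where it is: bottle 66 mm across, 110 mm high; origin at or near the centre of its underside
- brush: bystander, to be left where it is: brush 160 mm long; origin at or near the centre of its underside
- slates: bystander, to be left where it is: stack of slate samples 110 x 90 x 20 mm; origin at or near the centre of its underside
- tub: bystander, to be left where it is: closed tub 80 mm across, 70 mm high; origin at or near the centre of its underside
- bowl: bystander, to be left where it is: white bowl 120 mm across, 50 mm high; origin at or near the centre of its underside
- trip_tip (a point): centre of the ball end (26 mm across) of the black trip lever, which is 80 mm long and thin, rising from a small block on top of the dryer box, as high as 142 mm above the table when upright
Not all that is in view belongs to the job. Leave any red look-alike of the dryer alone.

How it is judged (in metres and radians):
On the way, in this order (a step that is already met when the one before it is completed fails the run):
1. every fragment present is balanced level on a pad of its own (((horizontal distance between frag1 and dome1 below 0.012 m and z of frag1 in the frame of dome1 between 0.033 and 0.044 m) or (horizontal distance between frag1 and dome2 below 0.012 m and z of frag1 in the frame of dome2 between 0.033 and 0.044 m) or (horizontal distance between frag1 and dome3 below 0.012 m and z of frag1 in the frame of dome3 between 0.033 and 0.044 m) or (horizontal distance between frag1 and dome4 below 0.012 m and z of frag1 in the frame of dome4 between 0.033 and 0.044 m)) and angle between the z axis of each of frag1, frag2, frag3, frag4, frag5 and the z axis of dome1, either way round below 0.21 rad and ((horizontal distance between frag2 and dome1 below 0.012 m and z of frag2 in the frame of dome1 between 0.034 and 0.045 m) or (horizontal distance between frag2 and dome2 below 0.012 m and z of frag2 in the frame of dome2 between 0.034 and 0.045 m) or (horizontal distance between frag2 and dome3 below 0.012 m and z of frag2 in the frame of dome3 between 0.034 and 0.045 m) or (horizontal distance between frag2 and dome4 below 0.012 m and z of frag2 in the frame of dome4 between 0.034 and 0.045 m)) and ((horizontal distance between frag3 and dome1 below 0.012 m and z of frag3 in the frame of dome1 between 0.032 and 0.043 m) or (horizontal distance between frag3 and dome2 below 0.012 m and z of frag3 in the frame of dome2 between 0.032 and 0.043 m) or (horizontal distance between frag3 and dome3 below 0.012 m and z of frag3 in the frame of dome3 between 0.032 and 0.043 m) or (horizontal distance between frag3 and dome4 below 0.012 m and z of frag3 in the frame of dome4 between 0.032 and 0.043 m)) and ((horizontal distance between frag4 and dome1 below 0.012 m and z of frag4 in the frame of dome1 between 0.035 and 0.046 m) or (horizontal distance between frag4 and dome2 below 0.012 m and z of frag4 in the frame of dome2 between 0.035 and 0.046 m) or (horizontal distance between frag4 and dome3 below 0.012 m and z of frag4 in the frame of dome3 between 0.035 and 0.046 m) or (horizontal distance between frag4 and dome4 below 0.012 m and z of frag4 in the frame of dome4 between 0.035 and 0.046 m)) and ((horizontal distance between frag5 and dome1 below 0.012 m and z of frag5 in the frame of dome1 between 0.033 and 0.044 m) or (horizontal distance between frag5 and dome2 below 0.012 m and z of frag5 in the frame of dome2 between 0.033 and 0.044 m) or (horizontal distance between frag5 and dome3 below 0.012 m and z of frag5 in the frame of dome3 between 0.033 and 0.044 m) or (horizontal distance between frag5 and dome4 below 0.012 m and z of frag5 in the frame of dome4 between 0.033 and 0.044 m))), for 0.5 s.
2. the trip lever is pushed fully off (value of joint trip below 0.08 rad), for 0.1 s.
3. the trip lever is thrown fully on (value of joint trip above 0.92 rad), for 0.1 s.
At the end, for the whole second after the job is handed in: Each fragment present rests on a pad of its own (its balance point within 12 mm horizontally of the pad's apex, its middle half a thickness above the apex to within 5 mm), level within 0.21 rad (12 degrees; either face up), at rest; the trip lever is fully on (above 0.92) (all of step 1 and linear speed of each of frag1, frag2, frag3, frag4, frag5 below 0.02 m/s and value of joint trip above 0.92 rad); the robot touches nothing.
It fails at once if a bystander (jar, bottle, brush, slates, tub or bowl) is disturbed (moved over 5 cm) (distance of any of jar, bottle, brush, slates, tub, bowl from where it was at the start of the episode above 0.05 m).
Of frag1, frag2, frag3, frag4, frag5 only 3 to 4 are there at a start; the rules pass over those that are not, and their reading is None.
At some moment in a run one of frag1, frag2, frag3, frag4, frag5 may be knocked a few centimetres aside while the robot is not near it.
Once in a run the grip may slacken for a moment while it holds something.
It also fails if it takes over 210 s, if anything falls off the work surface, if the arm or the gripper's body presses on something with over 40 N, if the wrist force passes 120 N, or if a joint passes its speed limit or range.

ROBOT

A 6-joint arm with a two-finger parallel gripper is mounted at the origin on the work surface. World frame = base frame: x ahead of the robot, y to its left, z up, the work surface at z = 0. Lengths are in mm, angles in rad, forces in N, time in s.
With the tool pointing down it reaches from about 400 to 925 mm from the base axis. Payload 12.5 kg.
Tool frame: the origin (TCP) lies at the very end of the fingers, on their centre line; the grasp point (between the pads) lies 19 mm behind it; z points along the fingers, y is the direction in which the jaws open and shut (so a half turn about z gives the same grasp; the last joint's range is limited). The gripper opens to 95 mm and grips with 3 to 60 N. Pads are 20 mm wide; open, the fingers measure 119 mm over their backs; the gripper's body (75 mm by 180 mm) begins 59 mm behind the grasp point.
Start: joints at [1.125, 0.491, 1.559, -0, 1.092, -0.106], TCP at [208.297, 589.29, 186.761] pointing down, gripper open.
Joint ranges: [-3.1, 3.1], [-0.84, 2.19], [0.05, 2.79], [-1.13, 4.28], [0.06, 2.93], [-2.69, 2.69]. Speed limits (rad/s): [2.22, 2.22, 2.79, 3.14, 3.14, 3.14].

INTERFACE

Orientations are given as [roll, pitch, yaw] about the fixed x, y, z axes, in that order (R = Rz(yaw) Ry(pitch) Rx(roll)).
In Python, from cell import env gives the robot as it stands.
- The arm moves only by the shell command python3 -m pendant 'ROWS'. ROWS is JSON, a list that holds one entry, the list of rows, each a list of 5 numbers: the opening, from 0 (shut) to 1 (fully open), then the shift along the tool's x, y, z in m, then the turn about the tool's z in rad. A call has exactly 8 rows; each row is the pose to reach, as a shift and turn from the pose commanded when the call began, along the tool's axes at that moment; what a row does not reach only later rows make up. A row lasts 1/10 s, in which the tool goes at most 50 mm and 8.59 degrees, less where a joint would pass 70% of its speed; a pose out of reach is approached as far as the arm can. A call with a gripper value outside its range is refused whole. The fingers move at their own pace and stop on an object; the grip force is fixed at half the most. Time passes only in rows, so rows that repeat a pose let the fingers close, or fill a call up. It gives the time, the measured TCP pose, the force and the opening at its end, in the units of the state.
- env.state(): the state, without advancing time (a new reading comes with each control period).
- env.read_camera(name): name is "scene" or "side" or "wrist"; returns a dict with "image" (420x560x3 uint8, blue, green, red), "range_z" (420x560 float32, mm along the optical axis (not along the pixel's ray), 0 where there is no reading), "fx", "fy", "cx", "cy" (pixels), "rvec" (rotation vector, rad) and "tvec" (3), from world to camera coordinates, as OpenCV has them; the wrist camera has in their place "tool_from_camera" (4x4, takes a point from camera to tool coordinates, whose origin is the TCP and whose axes are the flange's). Camera axes: x right, y down, z forward; pixel columns grow to the right and rows downward; lengths in mm; the calibration is good to about 2 mm. The wrist camera is an equidistant fisheye: a pixel r from the principal point sees the ray r / f radians off the axis. A picture is of the moment at which its call begins: read the wrist's pose just before it.
- env.job_done(): hands the job in, once; it reports no verdict.
The state is a dict: "t": time; "joints": joint angles; "qvel": joint speeds; "tau": joint torques, N m; "eef_pos": TCP position; "tcp_rot": TCP orientation; "ft_force": force on the tool from outside, world axes, zero at the start; "moment": the same for the moment, N m; "opening": opening from 0.0 (shut) to 1.0 (fully open).
Only numpy, scipy, OpenCV 4.12 (cv2) and the standard library are available. Lean on these libraries where they do the work, as an engineer would, in place of code of your own. Each camera call takes 0.05 s, during which the arm holds its last target. There are 200 camera calls.

## Working session

There is one attempt and no reset: what is moved stays moved. The work goes in short steps, Python scripts to look and compute and a shell command to move; the robot and the scene stay as the last step left them, time stands still between calls to the robot, and variables do not carry over. Pictures are saved under pics/ and viewed, about 12 in all and at most 16, crops included, and the job is handed in when it is done.

```bash
ls; mkdir -p pics; python3 - <<'E'
from cell import env
import cv2,numpy as np,pickle
print(env.state())
for n in("scene","side","wrist"):
    c=env.read_camera(n); cv2.imwrite(f"pics/{n}0.png",c["image"]); pickle.dump(c,open(f"{n}0.pkl","wb"))
    print(n,{k:v for k,v in c.items() if k not in("image","range_z")}, (c["range_z"]>0).mean() if c["range_z"] is not None else None)
E
```

```text
pics
{'t': 0.0, 'joints': array([ 1.12540335e+00,  4.91572156e-01,  1.55943379e+00, -5.74943735e-06,
        1.09171615e+00, -1.05591233e-01]), 'qvel': array([-0.00023949,  0.00012768, -0.00014588, -0.00063197, -0.000984  ,
       -0.00016541]), 'tau': array([-1.62000808e-03, -6.12628913e+01, -2.58179319e+01,  6.92262151e-02,
        4.82266804e-02, -1.07755075e-04]), 'eef_pos': array([208.1696775 , 589.0251096 , 186.15933732]), 'tcp_rot': array([-3.14046897e+00, -1.13966741e-04,  2.80179350e+00]), 'ft_force': array([ 0.14500066,  0.60002847, -0.59258207]), 'moment': array([-0.02608469, -0.0195437 , -0.02175168]), 'opening': 0.9953087145878187}
scene {'fx': 506.499308686052, 'fy': 506.499308686052, 'cx': 282.32019946687814, 'cy': 203.27270692543937, 'rvec': array([ 0.81125406,  2.73032666, -0.83096942]), 'tvec': array([ 416.25712475, -156.96336269, 1860.17605658])} 0.9960076530612245
side {'fx': 438.3790382644608, 'fy': 438.3790382644608, 'cx': 276.393433856813, 'cy': 209.03797731181544, 'rvec': array([ 2.16198417, -0.19784605,  0.09069523]), 'tvec': array([-481.49931313,  150.29871481, 1215.50110131])} 0.996062925170068
wrist {'fx': 325.19226210127806, 'fy': 325.19226210127806, 'cx': 282.1822526091891, 'cy': 213.6763927610988, 'tool_from_camera': array([[-5.16910237e-04, -9.64275701e-01, -2.64900181e-01,
         7.46451722e+01],
       [ 9.99997983e-01,  1.56766588e-05, -2.00840111e-03,
         1.99001423e+00],
       [ 1.94080513e-03, -2.64900685e-01,  9.64273748e-01,
        -1.97491013e+02],
       [ 0.00000000e+00,  0.00000000e+00,  0.00000000e+00,
         1.00000000e+00]])} 0.9914370748299319
```

View pics/scene0.png

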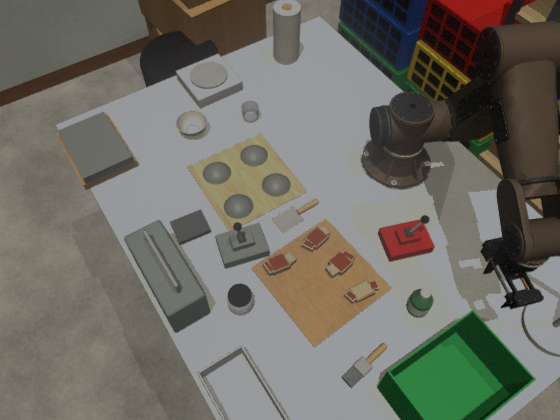

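View pics/side0.png

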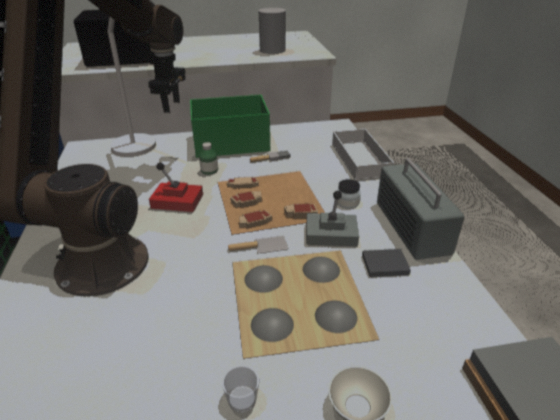

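The scene view shows four fragments on the cardboard near (279,263), (317,237), (341,263) and (362,291). There are four domes near (217,172), (254,155), (276,184) and (238,206). The grey dryer is at (242,245), with its lever ball at (238,227).

```bash
cat > h.py <<'E'
import numpy as np,cv2,pickle
from scipy.spatial.transform import Rotation as R
def tool(s):
    T=np.eye(4);T[:3,:3]=R.from_euler('xyz',s["tcp_rot"]).as_matrix();T[:3,3]=s["eef_pos"];return T
def rays(c,s=None):
    """camera origin, per-pixel ray (z=1) in world frame"""
    h,w=c["range_z"].shape; v,u=np.mgrid[:h,:w].astype(float)
    x=(u-c["cx"])/c["fx"];y=(v-c["cy"])/c["fy"]
    if "tvec" in c:
        Rm=cv2.Rodrigues(c["rvec"])[0].T; o=-Rm@c["tvec"]
    else:
        r=np.hypot(x,y)+1e-9; k=np.tan(np.minimum(r,1.4))/r; x*=k;y*=k
        T=tool(s)@c["tool_from_camera"]; Rm=T[:3,:3];o=T[:3,3]
    return o,np.stack([x,y,np.ones_like(x)],-1)@Rm.T
def cloud(c,s=None):
    o,d=rays(c,s); P=o+d*c["range_z"][...,None]; P[c["range_z"]<=0]=np.nan; return P
def onplane(c,z,s=None):
    o,d=rays(c,s); return o+d*((z-o[2])/d[...,2])[...,None]
def snap(name,tag):
    from cell import env
    s=env.state(); c=env.read_camera(name); pickle.dump((c,s),open(f"{name}_{tag}.pkl","wb")); cv2.imwrite(f"pics/{name}_{tag}.png",c["image"]); return c,s
E
python3 - <<'E'
from h import *
for n in("scene","side"):
    c=pickle.load(open(n+"0.pkl","rb"));P=cloud(c)
    pts={"scene":dict(f1=(279,263),f2=(317,237),f3=(341,263),f4=(362,291),d1=(217,172),d2=(254,155),d3=(276,184),d4=(238,206),ball=(238,227),box=(255,250),jar=(250,112),tub=(240,297),brush=(300,212),slates=(190,226),bottle=(422,300),bowl=(192,124),redball=(425,219)),
    "side":dict(f1=(301,210),f2=(255,217),f3=(246,199),f4=(243,182),d1=(335,316),d2=(271,324),d3=(264,278),d4=(321,269),ball=(337,195),box=(332,230),jar=(240,385),tub=(348,193),brush=(270,243),slates=(386,262),bottle=(208,158),bowl=(358,395),redball=(160,166))}[n]
    print(n); 
    for k,(u,v) in pts.items(): print(k,np.nanmedian(P[v-1:v+2,u-1:u+2].reshape(-1,3),0).round(0))
E
```

```text
scene
f1 [597. 130.  27.]
f2 [439. 118.  24.]
f3 [433. 237.  28.]
f4 [435. 347.  25.]
d1 [ 587. -285.   31.]
d2 [ 436. -283.   29.]
d3 [ 439. -132.   32.]
d4 [ 595. -123.   27.]
ball [669.  17. 150.]
box [638.  56.  39.]
jar [ 327. -493.    9.]
tub [764. 180.  69.]
brush [428.   3.  15.]
slates [ 766. -148.   19.]
bottle [334. 482.  89.]
bowl [ 548. -557.   11.]
redball [172. 298. 145.]
side
f1 [588. 114.  26.]
f2 [442. 108.  23.]
f3 [426. 210.  25.]
f4 [430. 330.  19.]
d1 [ 569. -325.   26.]
d2 [ 419. -322.   27.]
d3 [ 427. -170.   26.]
d4 [ 579. -163.   26.]
ball [662.  -4. 147.]
box [650. -19.  36.]
jar [ 333. -452.    8.]
tub [747. 138.  54.]
brush [470.  -1.   1.]
slates [ 761. -161.   18.]
bottle [318. 440.  67.]
bowl [ 563. -513.    5.]
redball [166. 283. 137.]
```

```bash
cat >> h.py <<'E'
def go(p,yaw,s=None):
    """shift (tool axes, m) and turn to reach TCP p (mm), tool down with given yaw"""
    from cell import env
    s=s or env.state(); T=tool(s); d=T[:3,:3].T@(np.array(p)-s["eef_pos"])/1000
    dy=(yaw-s["tcp_rot"][2]+np.pi)%(2*np.pi)-np.pi
    print("at",s["eef_pos"].round(1),"yaw %.3f"%s["tcp_rot"][2],"F",s["ft_force"].round(1),"open %.2f t %.1f"%(s["opening"],s["t"])); print(" ->",p,"shift",d.round(4),"turn %.3f"%-dy)
E
python3 -m pendant '[[[1,-0.19,-0.14,-0.06,-0.1],[1,-0.19,-0.14,-0.06,-0.1],[1,-0.19,-0.14,-0.06,-0.2],[1,-0.19,-0.14,-0.06,-0.2],[1,-0.19,-0.14,-0.06,-0.34],[1,-0.19,-0.14,-0.06,-0.34],[1,-0.19,-0.14,-0.06,-0.34],[1,-0.19,-0.14,-0.06,-0.34]]]'
python3 -c "
from h import *
go([480,215,200],np.pi)"
```

```text
t: 0.95
eef_pos: [340.2, 394.5, 246.4]
tcp_rot: [-3.141, -0.001, 3.14]
ft_force: [-0.3, 0.0, -0.5]
opening: 0.997
at [340.2 394.5 246.4] yaw 3.140 F [-0.3  0.  -0.5] open 1.00 t 0.9
 -> [480, 215, 200] shift [-0.14   -0.1793  0.0463] turn -0.001
```

```bash
python3 -m pendant '[[[1,-0.14,-0.18,0.046,0],[1,-0.14,-0.18,0.046,0],[1,-0.14,-0.18,0.046,0],[1,-0.14,-0.18,0.046,0],[1,-0.14,-0.18,0.046,0],[1,-0.14,-0.18,0.046,0],[1,-0.14,-0.18,0.046,0],[1,-0.14,-0.18,0.046,0]]]'
python3 -c "
from h import *
c,s=snap('wrist','A');print(s['eef_pos'])
P=cloud(c,s);np.set_printoptions(suppress=True)
z=P[...,2];print(np.nanpercentile(z,[5,25,50,75]))
go([480,-180,200],np.pi)"
```

```text
t: 1.75
eef_pos: [480.1, 215.4, 200.7]
tcp_rot: [3.141, -0.0, -3.14]
ft_force: [0.1, 0.5, 0.0]
opening: 1.001
[480.09156644 215.37036828 200.66761437]
[ -1.45568707   0.11396696   4.06812795 322.97273724]
at [480.1 215.4 200.8] yaw -3.140 F [0.2 1.4 0.7] open 1.00 t 1.8
 -> [480, -180, 200] shift [ 0.0008 -0.3954  0.0007] turn 0.002
```

View pics/wrist_A.png

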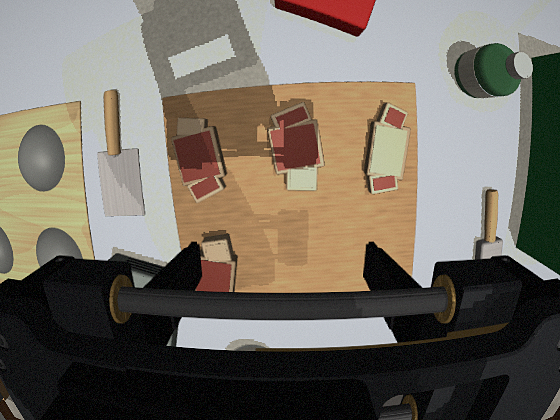

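The wrist view shows fragments at (200,157), (297,147) and (387,152). The fourth, near (217,265), is partly hidden by the gripper. I'll move on to see it and the domes.

```bash
python3 -m pendant '[[[1,-0.12,-0.06,-0.03,0],[1,-0.12,-0.06,-0.03,0],[1,-0.12,-0.06,-0.03,0],[1,-0.12,-0.06,-0.03,0],[1,-0.12,-0.06,-0.03,0],[1,-0.12,-0.06,-0.03,0],[1,-0.12,-0.06,-0.03,0],[1,-0.12,-0.06,-0.03,0]]]'
python3 -c "
from h import *
snap('wrist','B')"
python3 -m pendant '[[[1,0,-0.37,-0.01,0],[1,0,-0.37,-0.01,0],[1,0,-0.37,-0.01,0],[1,0,-0.37,-0.01,0],[1,0,-0.37,-0.01,0],[1,0,-0.37,-0.01,0],[1,0,-0.37,-0.01,0],[1,0,-0.37,-0.01,0]]]'
python3 -m pendant '[[[1,0,0,0,0],[1,0,0,0,0],[1,0,0,0,0],[1,0,0,0,0],[1,0,0,0,0],[1,0,0,0,0],[1,0,0,0,0],[1,0,0,0,0]]]'
cat > frag.py <<'E'
from h import *
from scipy.interpolate import griddata
def topdown(c,s,x0,x1,y0,y1,zmax=60):
    P=cloud(c,s).reshape(-1,3); C=c["image"].reshape(-1,3)
    k=(P[:,2]<zmax)&(P[:,2]>-20)&(P[:,0]>x0-5)&(P[:,0]<x1+5)&(P[:,1]>y0-5)&(P[:,1]<y1+5)
    X,Y=np.meshgrid(np.arange(x0,x1),np.arange(y0,y1))
    return griddata(P[k,:2],P[k,2],(X,Y),method='linear',fill_value=0)
def frags(c,s,box=(370,670,60,380)):
    x0,x1,y0,y1=box; H=topdown(c,s,*box); m=(H>13).astype(np.uint8); n,L,st,_=cv2.connectedComponentsWithStats(m)
    for i in range(1,n):
        if st[i,4]<1500: continue
        b=(L==i).astype(np.uint8); o=cv2.morphologyEx(b,cv2.MORPH_OPEN,np.ones((41,41),np.uint8)) if 0 else cv2.morphologyEx(b,cv2.MORPH_OPEN,cv2.getStructuringElement(cv2.MORPH_ELLIPSE,(41,41)))
        r0=cv2.minAreaRect(np.argwhere(b)[:,::-1].astype(np.float32))
        if o.sum()<500: print("small?",st[i]);continue
        (cx,cy),(w,h),a=cv2.minAreaRect(np.argwhere(o)[:,::-1].astype(np.float32))
        z=np.median(H[cv2.erode(b,np.ones((9,9)))>0])
        print("block c (%.1f,%.1f) size %.0fx%.0f ang %.1f | top z %.1f | whole c (%.0f,%.0f) %.0fx%.0f ang %.1f area %d"%(cx+x0,cy+y0,w+1,h+1,a,z,r0[0][0]+x0,r0[0][1]+y0,*r0[1],r0[2],st[i,4]))
E
python3 - <<'E'
from frag import *
for t in "AB":
    c,s=pickle.load(open(f"wrist_{t}.pkl","rb")); print(t); frags(c,s)
c,s=snap('wrist','C'); P=cloud(c,s)
from scipy.optimize import least_squares
for g in [(580,-305),(430,-305),(433,-150),(585,-145)]:
    p=np.array(g,float)
    for _ in range(4):
        k=(np.hypot(P[...,0]-p[0],P[...,1]-p[1])<42)&(P[...,2]>8)&(P[...,2]<40); Q=P[k]
        f=least_squares(lambda v:np.linalg.norm(Q-v,axis=1)-60,[*p,-28],loss='soft_l1'); p=f.x[:2]
    print("dome",f.x.round(1),"apex z",round(f.x[2]+60,1),len(Q),np.abs(f.fun).mean().round(2))
go([600,-220,240],np.pi)
E
```

```text
t: 2.6
eef_pos: [600.1, 154.8, 230.9]
tcp_rot: [3.141, 0.0, -3.14]
ft_force: [-0.4, -0.1, 0.3]
opening: 0.998
t: 3.45
eef_pos: [600.4, -219.7, 240.7]
tcp_rot: [-3.141, 0.0, 3.139]
ft_force: [0.0, 0.6, -0.9]
opening: 1.003
t: 4.25
eef_pos: [600.9, -215.9, 240.7]
tcp_rot: [3.141, 0.0, -3.141]
ft_force: [0.1, -0.2, -0.5]
opening: 0.999
A
block c (599.5,123.1) size 71x96 ang 46.5 | top z 27.4 | whole c (594,118) 104x80 ang 3.0 area 5764
block c (441.8,115.1) size 99x58 ang 11.3 | top z 24.3 | whole c (441,115) 107x58 ang 12.1 area 5074
block c (426.4,232.2) size 90x61 ang 10.0 | top z 26.1 | whole c (431,233) 107x60 ang 9.7 area 5133
block c (435.2,345.5) size 51x96 ang 83.7 | top z 21.9 | whole c (430,346) 51x114 ang 83.7 area 4819
B
block c (439.4,116.0) size 100x57 ang 11.3 | top z 24.3 | whole c (439,116) 109x56 ang 12.8 area 4968
block c (597.2,127.4) size 55x93 ang 82.2 | top z 28.0 | whole c (591,128) 55x107 ang 82.5 area 4944
block c (427.0,233.5) size 97x62 ang 9.5 | top z 26.1 | whole c (430,234) 107x62 ang 10.4 area 5349
block c (432.7,346.1) size 52x97 ang 83.3 | top z 21.9 | whole c (429,346) 53x114 ang 83.1 area 4868
dome [ 578.5 -304.1  -28.5] apex z 31.5 2993 0.58
dome [ 424.9 -300.3  -28.3] apex z 31.7 2952 0.6
dome [ 428.6 -144.3  -28.5] apex z 31.5 2995 0.59
dome [ 586.6 -138.1  -28.8] apex z 31.2 3009 0.57
at [ 600.9 -215.9  240.7] yaw -3.141 F [ 0.3 -0.7  0.9] open 1.00 t 4.3
 -> [600, -220, 240] shift [ 0.0009 -0.0041  0.0007] turn 0.000
```

View pics/wrist_B.png

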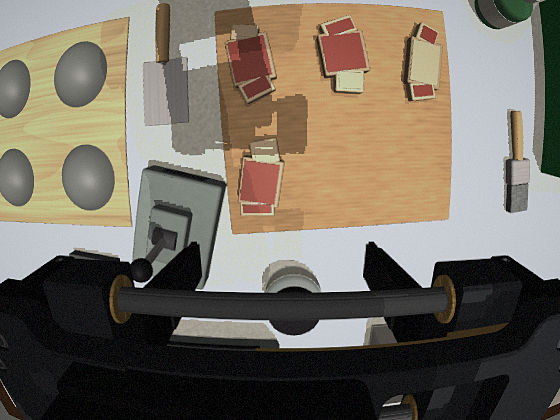

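View pics/wrist_C.png

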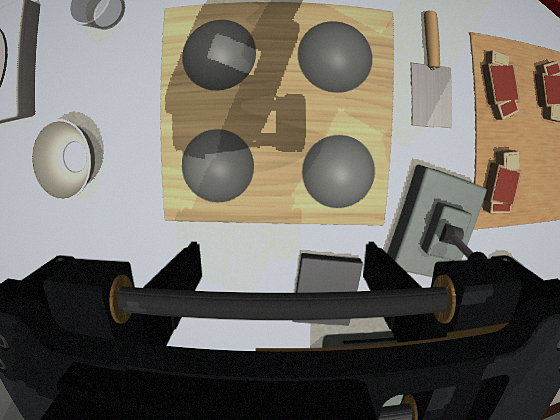

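Wrist B shows the fourth fragment at (262,178), clear of the gripper. Top heights identify the pieces: 28 mm is frag4, 26 is frag2, 22 is frag3, and 24 is frag1 or frag5. Wrist C shows four clean, empty domes. Next I'll hover over the fragment at (440,115).

```bash
python3 -m pendant '[[[0.8,0.16,0.332,0.05,0],[0.8,0.16,0.332,0.05,-0.1],[0.8,0.16,0.332,0.05,-0.2],[0.8,0.16,0.332,0.05,-0.2],[0.8,0.16,0.332,0.05,-0.2],[0.8,0.16,0.332,0.05,-0.2],[0.8,0.16,0.332,0.1,-0.2],[0.8,0.16,0.332,0.1,-0.2]]]'
python3 -m pendant '[[[0.8,0,0,0,0],[0.8,0,0,0,0],[0.8,0,0,0,0],[0.8,0,0,0,0],[0.8,0,0,0,0],[0.8,0,0,0,0],[0.8,0,0,0,0],[0.8,0,0,0,0]]]'
cat >> frag.py <<'E'
W={24:55,26:58,22:48,28:52}
def block(c,s,g,r=75):
    """middle block of the fragment near g: centre and yaw"""
    x0,y0=int(g[0]-r),int(g[1]-r); H=topdown(c,s,x0,x0+2*r,y0,y0+2*r); n,L,st,ce=cv2.connectedComponentsWithStats((H>13).astype(np.uint8))
    i=1+np.argmax(st[1:,4]*(np.hypot(*(ce[1:]-r).T)<50)); b=(L==i).astype(np.uint8); z=np.median(H[cv2.erode(b,np.ones((9,9)))>0]); w=W[min(W,key=lambda k:abs(k-z))]
    pts=np.argwhere(b)[:,::-1].astype(np.float32); (cx,cy),(a1,a2),a=cv2.minAreaRect(pts); a=a if a1>a2 else a-90; a=(a+90)%180-90
    d=w-4; o=cv2.morphologyEx(b,cv2.MORPH_OPEN,cv2.getStructuringElement(cv2.MORPH_ELLIPSE,(d,d)))
    best=None
    for a in np.arange(-22,22.1,0.5):     # angle whose long sides are sharpest
        M=cv2.getRotationMatrix2D((r,r),a,1); B=cv2.warpAffine(b*255,M,(2*r,2*r))>127; cw=B.sum(0); k=cw>w-5
        q=np.sort(cw)[-40:].mean()        # block columns are narrowest when aligned
        rows=B.sum(1); e=np.abs(np.diff(rows)); sc=np.sort(e)[-4:].sum()
        if best is None or sc>best[0]: best=(sc,a,B,k,M)
    sc,a,B,k,M=best; u=np.flatnonzero(k); vv=[np.flatnonzero(B[:,j]).mean() for j in u]
    cu,cv=(u[0]+u[-1])/2,np.mean(vv); Mi=cv2.invertAffineTransform(M); p=Mi@[cu,cv,1]
    print("block c (%.1f,%.1f) yaw %.3f len %d w %.1f topz %.1f score %d"%(p[0]+x0,p[1]+y0,np.radians(a),u[-1]-u[0]+1,np.median(B.sum(0)[k]),z,sc)); 
    return p[0]+x0,p[1]+y0,np.radians(a),H,x0,y0
E
python3 - <<'E'
from frag import *
c,s=pickle.load(open("wrist_B.pkl","rb"))
for g in[(440,116),(594,127),(429,233),(431,346)]: block(c,s,g)
c,s=snap('wrist','D'); print("D"); x,y,a,H,x0,y0=block(c,s,(440,116))
cv2.imwrite("pics/H.png",cv2.resize((np.clip(H,0,40)*6).astype(np.uint8),None,fx=3,fy=3))
go([x,y,60],np.pi+a,s)
E
```

```text
t: 5.1
eef_pos: [439.8, 117.6, 140.4]
tcp_rot: [-3.142, 0.002, -2.941]
ft_force: [0.8, 0.1, 0.1]
opening: 0.801
t: 5.9
eef_pos: [440.9, 115.9, 140.8]
tcp_rot: [3.142, 0.0, -2.942]
ft_force: [-0.8, -0.8, 0.3]
opening: 0.798
block c (437.6,115.3) yaw 0.209 len 64 w 55.0 topz 24.3 score 116
block c (598.1,127.3) yaw -0.131 len 65 w 54.0 topz 28.0 score 120
block c (427.4,233.5) yaw 0.192 len 58 w 61.0 topz 26.1 score 100
block c (431.0,346.1) yaw -0.131 len 69 w 51.0 topz 21.9 score 105
D
block c (440.4,116.5) yaw 0.201 len 64 w 55.0 topz 24.0 score 121
at [440.9 115.9 140.8] yaw -2.942 F [-0.8 -0.8  0.3] open 0.80 t 5.9
 -> [np.float64(440.40291859969375), np.float64(116.52751767989312), 60] shift [0.0004 0.0007 0.0808] turn -0.001
```

View pics/H.png

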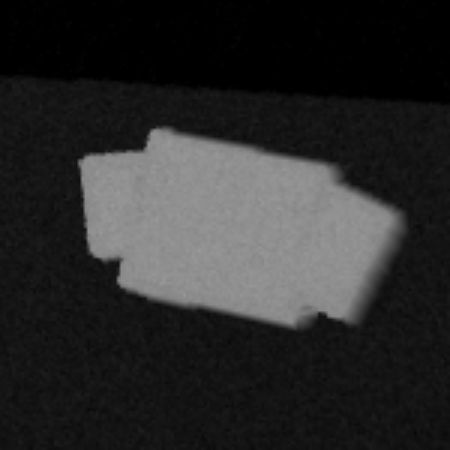

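View pics/wrist_D.png

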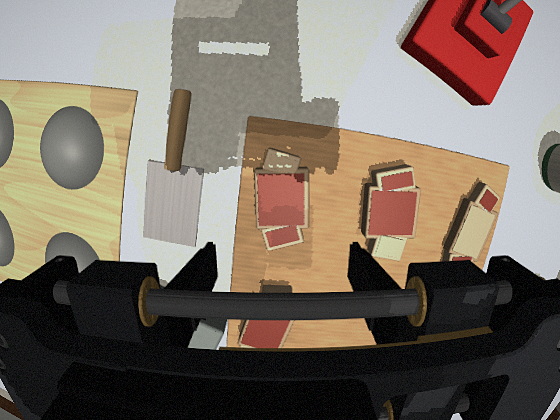

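The height map shows the middle block clearly, with a smeared far edge, so I'll threshold just under the top. I'll also compare the end-to-end extents with the spec.

```bash
python3 - <<'E'
s=open('frag.py').read()
s=s.replace("    pts=np.argwhere(b)","    b=((H>z-4)&(L==i)).astype(np.uint8)\n    pts=np.argwhere(b)")
s=s.replace("    print(\"block c (%.1f,%.1f) yaw","    e=np.flatnonzero(B.sum(0)>4); print('ends rel centre %.1f %.1f  blk %.1f %.1f'%(e[0]-cu-.5,e[-1]-cu+.5,u[0]-cu-.5,u[-1]-cu+.5),end=' ')\n    print(\"block c (%.1f,%.1f) yaw")
open('frag.py','w').write(s)
E
python3 - <<'E'
from frag import *
for t,gs in[("D",[(440,116),(429,233)]),("B",[(440,116),(594,127),(429,233),(431,346)]),("A",[(440,116),(429,233),(431,346)])]:
    print(t);c,s=pickle.load(open(f"wrist_{t}.pkl","rb"))
    for g in gs: block(c,s,g)
c=pickle.load(open("scene0.pkl","rb"))
print('scene')
for g in [(440,116),(594,127),(429,233),(431,346)]: block(c,None,g)
E
```

```text
D
ends rel centre -50.5 53.5  blk -30.5 30.5 block c (438.9,116.3) yaw 0.209 len 61 w 53.0 topz 24.0 score 118
ends rel centre -48.5 54.5  blk -27.5 27.5 block c (429.0,232.9) yaw 0.183 len 55 w 58.0 topz 25.8 score 102
B
ends rel centre -49.5 53.5  blk -29.5 29.5 block c (438.0,115.8) yaw 0.209 len 59 w 53.0 topz 24.3 score 111
ends rel centre -56.0 46.0  blk -29.0 29.0 block c (595.7,128.2) yaw -0.131 len 58 w 52.0 topz 28.0 score 116
ends rel centre -49.0 54.0  blk -27.0 27.0 block c (428.6,232.6) yaw 0.192 len 54 w 58.0 topz 26.1 score 98
ends rel centre -57.0 54.0  blk -32.0 32.0 block c (431.4,345.1) yaw -0.131 len 64 w 48.0 topz 21.9 score 121
A
ends rel centre -49.5 53.5  blk -30.5 30.5 block c (439.0,115.7) yaw 0.209 len 61 w 54.0 topz 24.3 score 116
ends rel centre -49.5 53.5  blk -27.5 27.5 block c (429.1,232.6) yaw 0.175 len 55 w 58.0 topz 26.1 score 113
ends rel centre -56.5 54.5  blk -32.5 32.5 block c (430.9,345.0) yaw -0.122 len 65 w 48.0 topz 21.9 score 121
scene
ends rel centre -49.5 51.5  blk -27.5 27.5 block c (439.3,114.8) yaw 0.218 len 55 w 52.0 topz 24.7 score 76
ends rel centre -58.0 45.0  blk -28.0 28.0 block c (597.4,126.3) yaw -0.183 len 56 w 50.0 topz 27.8 score 93
ends rel centre -48.5 49.5  blk -23.5 23.5 block c (431.4,231.5) yaw 0.244 len 47 w 56.0 topz 26.7 score 82
ends rel centre -53.5 54.5  blk -25.5 25.5 block c (429.7,343.3) yaw -0.122 len 51 w 45.0 topz 23.0 score 87
```

```bash
python3 -m pendant '[[[0.8,0,0,0.04,-0.01],[0.8,0,0,0.08,-0.01],[0.8,0,0,0.105,-0.01],[0.8,0,0,0.12,-0.01],[0.8,0,0,0.132,-0.01],[0.8,0,0,0.132,-0.01],[0.8,0,0,0.132,-0.01],[0.8,0,0,0.132,-0.01]]]'
python3 -m pendant '[[[0.4,0,0,0,0],[0.4,0,0,0,0],[0.4,0,0,0,0],[0.4,0,0,0,0],[0.4,0,0,0,0],[0.4,0,0,0,0],[0.4,0,0,0,0],[0.4,0,0,0,0]]]'
python3 -m pendant '[[[0.4,0,0,-0.02,0],[0.4,0,0,-0.04,0],[0.4,0,0,-0.06,0],[0.4,0,0,-0.08,0],[0.4,0,0,-0.09,0],[0.4,0,0,-0.09,0],[0.4,0,0,-0.09,0],[0.4,0,0,-0.09,0]]]'
python3 -c "
from h import *
go([425,-300,110],np.pi+.2)"
```

```text
t: 6.75
eef_pos: [441.2, 116.1, 9.4]
tcp_rot: [-3.142, 0.001, -2.931]
ft_force: [0.2, -0.5, -0.6]
opening: 0.801
t: 7.55
eef_pos: [440.8, 116.0, 8.7]
tcp_rot: [3.142, -0.0, -2.931]
ft_force: [-0.5, -0.5, 0.8]
opening: 0.4
t: 8.35
eef_pos: [440.4, 115.9, 97.9]
tcp_rot: [3.141, -0.001, -2.931]
ft_force: [0.2, -0.4, -0.1]
opening: 0.395
at [440.4 115.9  97.9] yaw -2.931 F [ 0.2 -0.4 -0.1] open 0.40 t 8.3
 -> [425, -300, 110] shift [ 0.1019 -0.4036 -0.0121] turn 0.010
```

```bash
python3 -c "
from h import *
snap('wrist','E');snap('side','E')"
```

```text
(no output)
```

View pics/wrist_E.png

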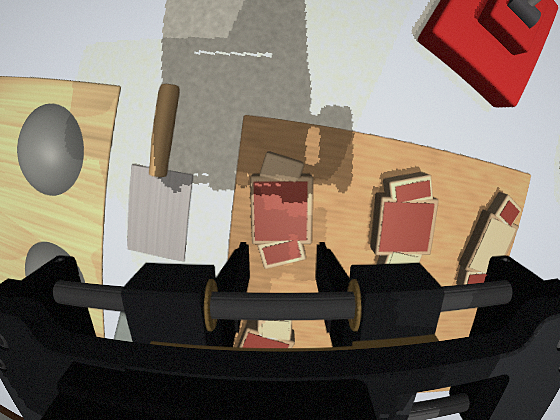

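The fragment is still on the cardboard at (281,215) and the fingers are empty at (240,245) and (325,245). I'll check where the fingertips really are and whether the fragment moved.

```bash
python3 - <<'E'
from frag import *
np.set_printoptions(suppress=True,precision=1)
c,s=pickle.load(open("wrist_E.pkl","rb")); block(c,s,(440,116))
c0,s0=pickle.load(open("wrist_D.pkl","rb"))
for cc,ss in((c,s),(c0,s0)):
    P=cloud(cc,ss); T=np.linalg.inv(tool(ss)); Q=P@T[:3,:3].T+T[:3,3]
    k=(np.abs(Q[...,2])<40)&(np.abs(Q[...,1])<60)&(np.abs(Q[...,0])<30)
    q=Q[k]; print(len(q)); 
    for sg in(-1,1):
        a=q[q[:,1]*sg>0]; print(np.percentile(a,[1,50,99],axis=0))
E
```

```text
ends rel centre -50.5 54.5  blk -30.5 30.5 block c (438.9,116.3) yaw 0.218 len 61 w 54.0 topz 24.0 score 119
351
[[-10.9 -23.  -39.9]
 [  8.7 -17.8 -34.4]
 [ 11.3 -17.5 -27.2]]
[[-10.7  20.1 -39.9]
 [  9.   20.4 -34.2]
 [ 11.2  26.1 -27.1]]
509
[[-10.7 -41.3 -39.9]
 [  4.9 -36.8 -34. ]
 [ 11.3 -36.2 -27.4]]
[[-10.5  39.  -39.9]
 [  4.8  39.6 -34.2]
 [ 11.3  44.3 -27.1]]
```

View pics/side_E.png

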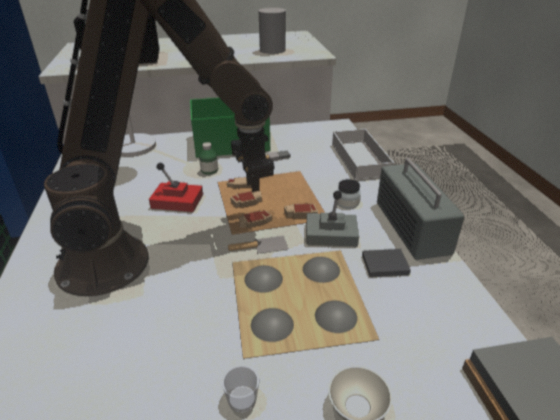

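In the images and in the failed grasp alike, the fingers end about 27 mm above the reported TCP. The fingertips therefore passed over the fragment. Finger centre is also about 1.3 mm toward tool +y. I'll go lower in careful steps, watching the force.

```bash
python3 -m pendant '[[[0.8,0,0,0.02,0],[0.8,0,0,0.04,0],[0.8,0,0,0.06,0],[0.8,0,0,0.08,0],[0.8,0,0,0.09,0],[0.8,0,0,0.098,0],[0.8,0,0,0.103,0],[0.8,0,0,0.108,0]]]'
python3 -m pendant '[[[0.8,0,0,0.002,0],[0.8,0,0,0.004,0],[0.8,0,0,0.006,0],[0.8,0,0,0.006,0],[0.55,0,0,0.006,0],[0.45,0,0,0.006,0],[0.45,0,0,0.006,0],[0.45,0,0,0.006,0]]]'
python3 -m pendant '[[[0.4,0,0,0,0],[0.4,0,0,0,0],[0.4,0,0,0,0],[0.4,0,0,0,0],[0.4,0,0,0,0],[0.4,0,0,0,0],[0.4,0,0,0,0],[0.4,0,0,0,0]]]'
```

```text
t: 9.25
eef_pos: [441.1, 116.1, -9.3]
tcp_rot: [3.142, 0.001, -2.931]
ft_force: [0.2, 1.0, 0.4]
opening: 0.801
t: 10.05
eef_pos: [440.9, 116.0, -15.2]
tcp_rot: [3.142, 0.0, -2.931]
ft_force: [-1.3, 0.6, 0.3]
opening: 0.564
t: 10.85
eef_pos: [440.9, 116.0, -15.2]
tcp_rot: [3.142, 0.0, -2.931]
ft_force: [-0.4, -0.6, 4.8]
opening: 0.56
```

```bash
python3 -m pendant '[[[0.4,0,0,-0.01,0],[0.4,0,0,-0.025,0],[0.4,0,0,-0.045,0],[0.4,0,0,-0.065,0],[0.4,0,0,-0.08,0],[0.4,0,0,-0.085,0],[0.4,0,0,-0.085,0],[0.4,0,0,-0.085,0]]]'
python3 -c "
from h import *
go([425,-301.5,70],-2.931)"
```

```text
t: 11.65
eef_pos: [440.5, 116.0, 69.3]
tcp_rot: [3.141, -0.001, -2.931]
ft_force: [0.2, 0.2, -1.9]
opening: 0.563
at [440.5 116.   69.3] yaw -2.931 F [ 0.2  0.2 -1.9] open 0.56 t 11.7
 -> [425, -301.5, 70] shift [ 0.1023 -0.405  -0.0007] turn -0.000
```

```bash
python3 -m pendant '[[[0.4,0.005,-0.02,0,0],[0.4,0.012,-0.05,0,0],[0.4,0.02,-0.08,0,0],[0.4,0.028,-0.11,0,0],[0.4,0.036,-0.14,0,0],[0.4,0.043,-0.17,0,0],[0.4,0.05,-0.19,0,0],[0.4,0.05,-0.2,0,0]]]'
python3 -m pendant '[[[0.4,0.005,-0.02,0,0],[0.4,0.012,-0.05,0,0],[0.4,0.02,-0.08,0,0],[0.4,0.028,-0.11,0,0],[0.4,0.036,-0.14,0,0],[0.4,0.043,-0.17,0,0],[0.4,0.05,-0.195,0,0],[0.4,0.052,-0.205,0,0]]]'
python3 -m pendant '[[[0.4,0,0,0,0],[0.4,0,0,0,0],[0.4,0,0,0,0],[0.4,0,0,0,0],[0.4,0,0,0,0],[0.4,0,0,0,0],[0.4,0,0,0,0],[0.4,0,0,0,0]]]'
cat >> frag.py <<'E'
def held(c,s):
    """held fragment's block, in world axes"""
    P=cloud(c,s); T=np.linalg.inv(tool(s)); Q=P@T[:3,:3].T+T[:3,3]
    k=(Q[...,2]<25)&(Q[...,2]>-50)&(np.abs(Q[...,0])<75)&(np.abs(Q[...,1])<40); q=Q[k]
    t=q[(np.abs(q[:,1])<15)&(np.abs(q[:,0]-30)<40)]
    print("held n",len(q),"x %.1f..%.1f"%tuple(np.percentile(t[:,0],[.5,99.5])),"z median %.1f"%np.median(t[:,2]),"plane tilt",np.polyfit(t[:,0],t[:,2],1).round(3))
E
python3 - <<'E'
from frag import *
c,s=snap('wrist','F'); held(c,s); go([425.2,-301.6,14],-2.931,s)
E
```

```text
t: 12.45
eef_pos: [432.9, -91.4, 68.9]
tcp_rot: [3.141, -0.002, -2.933]
ft_force: [0.8, 0.4, -2.1]
opening: 0.565
t: 13.25
eef_pos: [425.6, -302.9, 69.0]
tcp_rot: [3.141, -0.0, -2.933]
ft_force: [0.1, 1.5, -1.5]
opening: 0.565
t: 14.05
eef_pos: [425.6, -301.3, 69.7]
tcp_rot: [3.142, 0.0, -2.931]
ft_force: [0.8, 0.9, -1.7]
opening: 0.566
held n 12907 x -9.7..52.0 z median -39.0 plane tilt [ 3.9000e-02 -3.9558e+01]
at [ 425.6 -301.3   69.7] yaw -2.931 F [ 0.8  0.9 -1.7] open 0.57 t 14.1
 -> [425.2, -301.6, 14] shift [ 0.0005 -0.0002  0.0557] turn -0.000
```

View pics/wrist_F.png

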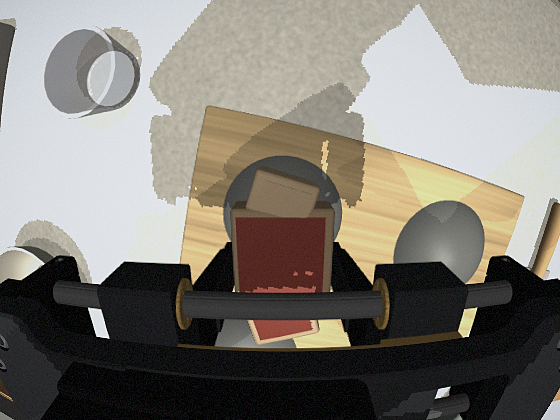

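Fragment 1 is held well at (282,255), directly over the dome at (282,200). Lowering now.

```bash
python3 -m pendant '[[[0.4,0,0,0.015,0],[0.4,0,0,0.03,0],[0.4,0,0,0.04,0],[0.4,0,0,0.048,0],[0.4,0,0,0.052,0],[0.4,0,0,0.054,0],[0.4,0,0,0.055,0],[0.4,0,0,0.055,0]]]'
python3 -m pendant '[[[0.4,0,0,0.001,0],[0.4,0,0,0.001,0],[0.4,0,0,0.001,0],[0.4,0,0,0.001,0],[0.4,0,0,0.001,0],[0.4,0,0,0.001,0],[0.4,0,0,0.001,0],[0.4,0,0,0.001,0]]]'
```

```text
t: 14.9
eef_pos: [425.7, -301.5, 14.9]
tcp_rot: [-3.141, 0.0, -2.931]
ft_force: [-0.6, 0.3, -1.8]
opening: 0.565
t: 15.7
eef_pos: [425.6, -301.4, 13.7]
tcp_rot: [3.141, 0.0, -2.931]
ft_force: [-0.1, -0.3, -2.3]
opening: 0.563
```

```bash
python3 -m pendant '[[[0.4,0,0,0.0005,0],[0.4,0,0,0.001,0],[0.4,0,0,0.001,0],[0.4,0,0,0.001,0],[0.4,0,0,0.001,0],[0.4,0,0,0.001,0],[0.4,0,0,0.001,0],[0.4,0,0,0.001,0]]]'
python3 -m pendant '[[[0.4,0,0,0.0005,0],[0.4,0,0,0.001,0],[0.4,0,0,0.001,0],[0.4,0,0,0.001,0],[0.4,0,0,0.001,0],[0.4,0,0,0.001,0],[0.4,0,0,0.001,0],[0.4,0,0,0.001,0]]]'
```

```text
t: 16.5
eef_pos: [425.6, -301.4, 12.8]
tcp_rot: [-3.141, 0.0, -2.931]
ft_force: [0.0, 0.4, 3.8]
opening: 0.562
t: 17.3
eef_pos: [425.7, -301.4, 12.7]
tcp_rot: [-3.141, 0.0, -2.931]
ft_force: [-3.7, 1.9, 16.9]
opening: 0.564
```

```bash
python3 -m pendant '[[[0.4,0,0,-0.001,0],[0.4,0,0,-0.001,0],[0.4,0,0,-0.001,0],[0.58,0,0,-0.001,0],[0.6,0,0,-0.001,0],[0.62,0,0,-0.001,0],[0.66,0,0,-0.001,0],[0.72,0,0,-0.001,0]]]'
python3 -m pendant '[[[0.75,0,0,0,0],[0.75,0,0,0,0],[0.75,0,0,-0.01,0],[0.75,0,0,-0.025,0],[0.75,0,0,-0.05,0],[0.75,0,0,-0.08,0],[0.75,0,0,-0.1,0],[0.75,0,0,-0.1,0]]]'
python3 -m pendant '[[[0.75,0,0,0,0],[0.75,0,0,0,0],[0.75,0,0,0,0],[0.75,0,0,0,0],[0.75,0,0,0,0],[0.75,0,0,0,0],[0.75,0,0,0,0],[0.75,0,0,0,0]]]'
cat >> frag.py <<'E'
def placed(c,s,g):
    P=cloud(c,s); k=(np.hypot(P[...,0]-g[0],P[...,1]-g[1])<65)&(P[...,2]>38)&(P[...,2]<75); q=P[k]
    if len(q)<200: print("nothing on",g,len(q));return
    A=np.c_[q[:,:2]-g,np.ones(len(q))]; f=np.linalg.lstsq(A,q[:,2],rcond=None)[0]; r=np.abs(A@f-q[:,2])<3
    f=np.linalg.lstsq(A[r],q[r,2],rcond=None)[0]
    print("on",g,"n",len(q),"slope x,y",f[:2].round(3),"top z at apex %.1f"%f[2], "x %.0f..%.0f y %.0f..%.0f"%(*np.percentile(q[:,0],[1,99]),*np.percentile(q[:,1],[1,99])))
E
sed -i 's/H>13/H>thr/; s/def block(c,s,g,r=75)/def block(c,s,g,r=75,thr=13,zmax=60)/; s/,y0,y0+2\*r); n,L/,y0,y0+2*r,zmax); n,L/' frag.py
python3 - <<'E'
import re
s=open('frag.py').read(); s=s.replace("w=W[min(W,key=lambda k:abs(k-z))]","w=W[min(W,key=lambda k:abs(k-(z if thr==13 else z-28)))]"); s=s.replace("(H>thr).astype(np.uint8); n,L,st,_","(H>13).astype(np.uint8); n,L,st,_")
s=s.replace("connectedComponentsWithStats((H>13)","connectedComponentsWithStats((H>thr)")
open('frag.py','w').write(s)
from frag import *
c,s=snap('wrist','G'); placed(c,s,(424.9,-300.3)); block(c,s,(425,-300),thr=40,zmax=75)
go([430.5,232.7,140],np.pi+.185,s)
E
```

```text
t: 18.1
eef_pos: [425.6, -301.3, 12.6]
tcp_rot: [3.141, -0.0, -2.931]
ft_force: [0.7, 0.2, -0.9]
opening: 0.693
t: 18.9
eef_pos: [426.5, -302.2, 115.8]
tcp_rot: [-3.138, 0.003, -2.931]
ft_force: [-0.3, 1.3, 0.3]
opening: 0.756
t: 19.7
eef_pos: [425.6, -301.4, 112.7]
tcp_rot: [3.142, 0.0, -2.931]
ft_force: [0.9, -0.3, 0.1]
opening: 0.75
on (424.9, -300.3) n 6497 slope x,y [-0.004 -0.003] top z at apex 51.8 x 378..473 y -329..-272
ends rel centre -49.0 53.0  blk -30.0 30.0 block c (424.5,-300.1) yaw 0.192 len 60 w 54.0 topz 51.9 score 114
at [ 425.6 -301.4  112.7] yaw -2.931 F [ 0.9 -0.3  0.1] open 0.75 t 19.7
 -> [430.5, 232.7, 140] shift [-0.1163  0.5213 -0.0273] turn 0.025
```

View pics/wrist_G.png

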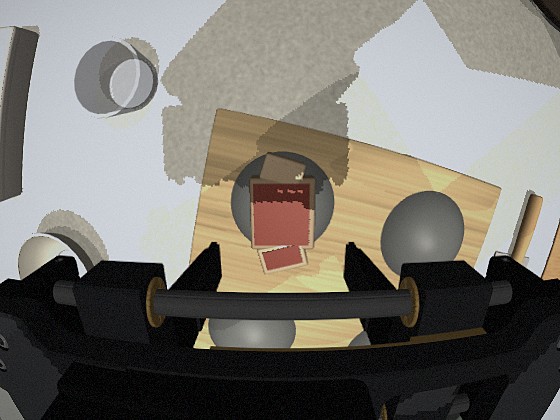

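Fragment 1 sits level on its dome at (282,212), slope about 0. Next is frag2.

```bash
python3 -m pendant '[[[0.8,-0.116,0.521,-0.027,0.025],[0.8,-0.116,0.521,-0.027,0.025],[0.8,-0.116,0.521,-0.027,0.025],[0.8,-0.116,0.521,-0.027,0.025],[0.8,-0.116,0.521,-0.027,0.025],[0.8,-0.116,0.521,-0.027,0.025],[0.8,-0.116,0.521,-0.027,0.025],[0.8,-0.116,0.521,-0.027,0.025]]]'
python3 -c "
from h import *
go([430.5,232.7,140],np.pi+.185)"
```

```text
t: 20.55
eef_pos: [428.9, 100.1, 133.3]
tcp_rot: [-3.142, 0.001, -2.957]
ft_force: [1.2, -0.0, 0.1]
opening: 0.796
at [428.9 100.1 133.3] yaw -2.957 F [ 1.2 -0.   0.1] open 0.80 t 20.6
 -> [430.5, 232.7, 140] shift [-0.026   0.13   -0.0067] turn 0.000
```

```bash
python3 -m pendant '[[[0.8,-0.026,0.13,-0.007,0],[0.8,-0.026,0.13,-0.007,0],[0.8,-0.026,0.13,-0.007,0],[0.8,-0.026,0.13,-0.007,0],[0.8,-0.026,0.13,-0.007,0],[0.8,-0.026,0.13,-0.007,0],[0.8,-0.026,0.13,-0.007,0],[0.8,-0.026,0.13,-0.007,0]]]'
python3 -c "
from frag import *
c,s=snap('wrist','I')
x,y,a,*_=block(c,s,(429,233)); go([x,y,-17],np.pi+a)
block(c,s,(431,345))"
```

```text
t: 21.35
eef_pos: [430.9, 229.8, 140.0]
tcp_rot: [3.142, -0.0, -2.958]
ft_force: [0.1, -0.0, -0.2]
opening: 0.802
ends rel centre -49.5 54.5  blk -26.5 26.5 block c (429.1,232.7) yaw 0.209 len 53 w 58.0 topz 26.0 score 114
at [430.9 229.9 140. ] yaw -2.958 F [0.4 0.5 0.3] open 0.80 t 21.4
 -> [np.float64(429.0706115176362), np.float64(232.66779892805266), -17] shift [0.0013 0.003  0.157 ] turn -0.026
ends rel centre -57.0 50.0  blk -33.0 33.0 block c (431.5,344.9) yaw -0.113 len 66 w 48.0 topz 21.8 score 120
```

```bash
python3 -m pendant '[[[0.8,0.001,0.002,0.04,-0.015],[0.8,0.001,0.002,0.08,-0.015],[0.8,0.001,0.002,0.11,-0.015],[0.8,0.001,0.002,0.13,-0.015],[0.8,0.001,0.002,0.145,-0.015],[0.8,0.001,0.002,0.151,-0.015],[0.8,0.001,0.002,0.157,-0.015],[0.8,0.001,0.002,0.157,-0.015]]]'
python3 -m pendant '[[[0.8,0,0,0,0],[0.6,0,0,0,0],[0.45,0,0,0,0],[0.45,0,0,0,0],[0.45,0,0,0,0],[0.45,0,0,0,0],[0.45,0,0,0,0],[0.45,0,0,0,0]]]'
python3 -m pendant '[[[0.45,0,0,-0.01,0],[0.45,0,0,-0.025,0],[0.45,0,0,-0.045,0],[0.45,0,0,-0.065,0],[0.45,0,0,-0.08,0],[0.45,0,0,-0.087,0],[0.45,0,0,-0.087,0],[0.45,0,0,-0.087,0]]]'
python3 -c "
from frag import *
c,s=snap('wrist','J');held(c,s)
go([429.3,-145.6,70],-2.958)"
```

```text
t: 22.2
eef_pos: [429.5, 232.3, -17.1]
tcp_rot: [3.142, -0.0, -2.942]
ft_force: [-0.1, -0.2, 0.8]
opening: 0.802
t: 23.0
eef_pos: [429.6, 232.5, -16.7]
tcp_rot: [3.141, 0.001, -2.941]
ft_force: [-0.2, -0.1, 6.0]
opening: 0.611
t: 23.8
eef_pos: [429.1, 232.3, 69.6]
tcp_rot: [3.142, -0.0, -2.941]
ft_force: [1.1, 0.3, -3.0]
opening: 0.607
held n 13831 x -9.5..49.3 z median -42.7 plane tilt [  0.056 -43.325]
at [429.  232.3  69.4] yaw -2.941 F [-0.1 -0.6 -1.5] open 0.61 t 23.9
 -> [429.3, -145.6, 70] shift [ 0.0749 -0.3704 -0.0005] turn 0.017
```

```bash
python3 -m pendant '[[[0.45,0.005,-0.02,0,0],[0.45,0.012,-0.05,0,0],[0.45,0.02,-0.08,0,0],[0.45,0.028,-0.11,0,0],[0.45,0.036,-0.14,0,0],[0.45,0.037,-0.165,0,0],[0.45,0.037,-0.18,0,0],[0.45,0.037,-0.185,0,0]]]'
python3 -m pendant '[[[0.45,0.005,-0.02,0,0],[0.45,0.012,-0.05,0,0],[0.45,0.02,-0.08,0,0],[0.45,0.028,-0.11,0,0],[0.45,0.036,-0.14,0,0],[0.45,0.037,-0.165,0,0],[0.45,0.038,-0.18,0,0],[0.45,0.038,-0.185,0,0]]]'
python3 -m pendant '[[[0.45,0,0,0,0],[0.45,0,0,0,0],[0.45,0,0,0,0],[0.45,0,0,0,0],[0.45,0,0,0,0],[0.45,0,0,0,0],[0.45,0,0,0,0],[0.45,0,0,0,0]]]'
python3 -c "
from frag import *
c,s=snap('wrist','K');held(c,s)
go([429,-145.6,12],-2.941)"
```

```text
t: 24.65
eef_pos: [429.9, 42.6, 69.3]
tcp_rot: [3.141, -0.001, -2.943]
ft_force: [-0.1, 0.2, -3.1]
opening: 0.61
t: 25.45
eef_pos: [429.6, -145.7, 69.6]
tcp_rot: [3.141, -0.0, -2.942]
ft_force: [0.7, 1.0, -1.8]
opening: 0.605
t: 26.25
eef_pos: [429.4, -145.0, 69.9]
tcp_rot: [3.141, 0.0, -2.941]
ft_force: [-0.2, 0.3, -2.7]
opening: 0.608
held n 13855 x -9.6..49.3 z median -42.7 plane tilt [  0.056 -43.354]
at [ 429.5 -145.1   69.9] yaw -2.941 F [-0.4 -0.5 -2. ] open 0.61 t 26.3
 -> [429, -145.6, 12] shift [ 0.0006 -0.0004  0.0579] turn -0.000
```

```bash
python3 -m pendant '[[[0.45,0,0,0.015,0],[0.45,0,0,0.03,0],[0.45,0,0,0.042,0],[0.45,0,0,0.05,0],[0.45,0,0,0.055,0],[0.45,0,0,0.057,0],[0.45,0,0,0.0575,0],[0.45,0,0,0.0575,0]]]'
python3 -m pendant '[[[0.45,0,0,0.0005,0],[0.45,0,0,0.001,0],[0.45,0,0,0.001,0],[0.45,0,0,0.001,0],[0.45,0,0,0.001,0],[0.45,0,0,0.001,0],[0.45,0,0,0.001,0],[0.45,0,0,0.001,0]]]'
```

```text
t: 27.1
eef_pos: [429.6, -145.1, 12.7]
tcp_rot: [-3.141, 0.0, -2.941]
ft_force: [-0.1, -0.3, -1.8]
opening: 0.605
t: 27.9
eef_pos: [429.5, -145.1, 11.4]
tcp_rot: [3.142, 0.0, -2.941]
ft_force: [0.1, 0.3, -2.1]
opening: 0.614
```

```bash
python3 -m pendant '[[[0.45,0,0,0.0005,0],[0.45,0,0,0.001,0],[0.45,0,0,0.001,0],[0.45,0,0,0.001,0],[0.45,0,0,0.001,0],[0.45,0,0,0.001,0],[0.45,0,0,0.001,0],[0.45,0,0,0.001,0]]]'
```

```text
t: 28.7
eef_pos: [429.5, -145.1, 11.0]
tcp_rot: [-3.141, 0.001, -2.941]
ft_force: [-2.4, 0.8, 10.6]
opening: 0.609
```

Contact made. Back off 0.5 mm, release and retreat.

```bash
python3 -m pendant '[[[0.45,0,0,-0.0005,0],[0.45,0,0,-0.0005,0],[0.6,0,0,-0.0005,0],[0.63,0,0,-0.0005,0],[0.65,0,0,-0.0005,0],[0.68,0,0,-0.0005,0],[0.72,0,0,-0.0005,0],[0.76,0,0,-0.0005,0]]]'
python3 -m pendant '[[[0.8,0,0,0,0],[0.8,0,0,0,0],[0.8,0,0,-0.01,0],[0.8,0,0,-0.025,0],[0.8,0,0,-0.05,0],[0.8,0,0,-0.08,0],[0.8,0,0,-0.1,0],[0.8,0,0,-0.1,0]]]'
python3 -m pendant '[[[0.8,0,0,0,0],[0.8,0,0,0,0],[0.8,0,0,0,0],[0.8,0,0,0,0],[0.8,0,0,0,0],[0.8,0,0,0,0],[0.8,0,0,0,0],[0.8,0,0,0,0]]]'
python3 - <<'E'
from frag import *
c,s=snap('wrist','L'); placed(c,s,(428.6,-144.3)); block(c,s,(428.6,-144),thr=40,zmax=75); placed(c,s,(424.9,-300.3))
go([431.5,343.5,135],np.pi-.12,s)
E
```

```text
t: 29.5
eef_pos: [429.5, -145.1, 10.9]
tcp_rot: [3.141, 0.0, -2.941]
ft_force: [-0.2, 0.2, 0.3]
opening: 0.747
t: 30.3
eef_pos: [430.5, -145.5, 113.7]
tcp_rot: [-3.139, 0.004, -2.941]
ft_force: [0.1, -0.1, -1.5]
opening: 0.797
t: 31.1
eef_pos: [429.5, -145.1, 110.9]
tcp_rot: [3.141, 0.0, -2.941]
ft_force: [0.4, 0.1, 0.6]
opening: 0.803
on (428.6, -144.3) n 6899 slope x,y [-0.009 -0.009] top z at apex 53.8 x 381..477 y -174..-115
ends rel centre -48.0 53.0  blk -27.0 27.0 block c (429.5,-143.6) yaw 0.175 len 54 w 58.0 topz 53.8 score 104
on (424.9, -300.3) n 5415 slope x,y [-0.001 -0.027] top z at apex 51.9 x 378..473 y -327..-269
at [ 429.5 -145.1  110.9] yaw -2.941 F [0.4 0.1 0.6] open 0.80 t 31.1
 -> [431.5, 343.5, 135] shift [-0.0991  0.4784 -0.0241] turn 0.320
```

Frag2 is level. On to frag3.

```bash
python3 -m pendant '[[[0.8,-0.075,0.36,-0.024,0],[0.8,-0.075,0.36,-0.024,0],[0.8,-0.075,0.36,-0.024,0.1],[0.8,-0.075,0.36,-0.024,0.2],[0.8,-0.075,0.36,-0.024,0.32],[0.8,-0.075,0.36,-0.024,0.32],[0.8,-0.075,0.36,-0.024,0.32],[0.8,-0.075,0.36,-0.024,0.32]]]'
python3 -c "
from h import *
go([431.5,343.5,135],np.pi-.12)"
```

```text
t: 31.95
eef_pos: [431.1, 226.1, 135.3]
tcp_rot: [3.141, 0.001, 3.024]
ft_force: [0.4, -0.4, 0.3]
opening: 0.803
at [431.1 226.1 135.3] yaw 3.024 F [ 0.4 -0.4  0.3] open 0.80 t 31.9
 -> [431.5, 343.5, 135] shift [0.0134 0.1167 0.0004] turn 0.003
```

```bash
python3 -m pendant '[[[0.8,0.013,0.117,0,0],[0.8,0.013,0.117,0,0],[0.8,0.013,0.117,0,0],[0.8,0.013,0.117,0,0],[0.8,0.013,0.117,0,0],[0.8,0.013,0.117,0,0],[0.8,0.013,0.117,0,0],[0.8,0.013,0.117,0,0]]]'
python3 -c "
from frag import *
c,s=snap('wrist','M')
x,y,a,*_=block(c,s,(431,345)); go([x,y,-18],np.pi+a)"
```

```text
t: 32.75
eef_pos: [432.7, 339.5, 135.1]
tcp_rot: [3.141, 0.0, 3.021]
ft_force: [-0.1, -0.1, -0.5]
opening: 0.798
ends rel centre -58.5 53.5  blk -32.5 32.5 block c (432.0,344.7) yaw -0.113 len 65 w 47.0 topz 22.0 score 119
at [432.7 339.7 135.1] yaw 3.021 F [0.4 0.1 0.4] open 0.80 t 32.8
 -> [np.float64(431.97180200687507), np.float64(344.6957252755251), -18] shift [0.0014 0.0049 0.1531] turn -0.007
```

```bash
python3 -m pendant '[[[0.8,0.001,0.0035,0.04,0],[0.8,0.001,0.0035,0.08,0],[0.8,0.001,0.0035,0.11,0],[0.8,0.001,0.0035,0.13,0],[0.8,0.001,0.0035,0.142,0],[0.8,0.001,0.0035,0.148,0],[0.8,0.001,0.0035,0.153,0],[0.8,0.001,0.0035,0.153,0]]]'
python3 -m pendant '[[[0.8,0,0,0,0],[0.6,0,0,0,0],[0.4,0,0,0,0],[0.35,0,0,0,0],[0.35,0,0,0,0],[0.35,0,0,0,0],[0.35,0,0,0,0],[0.35,0,0,0,0]]]'
python3 -m pendant '[[[0.35,0,0,-0.01,0],[0.35,0,0,-0.025,0],[0.35,0,0,-0.045,0],[0.35,0,0,-0.065,0],[0.35,0,0,-0.08,0],[0.35,0,0,-0.088,0],[0.35,0,0,-0.088,0],[0.35,0,0,-0.088,0]]]'
python3 -c "
from frag import *
c,s=snap('wrist','N');held(c,s)
go([500,0,80],3.02)"
```

```text
t: 33.6
eef_pos: [432.1, 344.0, -17.8]
tcp_rot: [3.141, 0.0, 3.022]
ft_force: [0.5, -0.0, 0.1]
opening: 0.799
t: 34.4
eef_pos: [431.9, 344.0, -17.9]
tcp_rot: [3.141, 0.0, 3.022]
ft_force: [-0.0, -0.0, 3.2]
opening: 0.501
t: 35.2
eef_pos: [431.7, 343.8, 69.6]
tcp_rot: [-3.141, -0.0, 3.022]
ft_force: [0.2, -0.7, -2.0]
opening: 0.499
held n 12425 x -9.6..57.4 z median -39.9 plane tilt [ 2.4000e-02 -4.0324e+01]
at [431.5 343.7  69.3] yaw 3.022 F [ 0.  -1.2 -2.1] open 0.50 t 35.2
 -> [500, 0, 80] shift [-0.1091 -0.3331 -0.0106] turn 0.002
```

```bash
python3 -m pendant '[[[0.35,-0.005,-0.03,0,0],[0.35,-0.012,-0.075,0,0],[0.35,-0.02,-0.12,0,0],[0.35,-0.03,-0.168,-0.005,0],[0.35,-0.04,-0.216,-0.005,0],[0.35,-0.05,-0.264,-0.005,0],[0.35,-0.058,-0.31,-0.005,0],[0.35,-0.062,-0.355,-0.005,0]]]'
python3 -m pendant '[[[0.35,-0.02,-0.04,0,0],[0.35,-0.04,-0.08,0,0],[0.35,-0.065,-0.12,0,0],[0.35,-0.09,-0.16,0,0],[0.35,-0.115,-0.195,0,0],[0.35,-0.135,-0.225,0,0],[0.35,-0.152,-0.255,0,0],[0.35,-0.16,-0.268,0,0]]]'
python3 -m pendant '[[[0.35,0,0,0,0],[0.35,0,0,0,0],[0.35,0,0,0,0],[0.35,0,0,0,0],[0.35,0,0,0,0],[0.35,0,0,0,0],[0.35,0,0,0,0],[0.35,0,0,0,0]]]'
python3 -c "
from frag import *
c,s=snap('wrist','O');held(c,s)
go([578.6,-305.4,12],3.022)"
```

```text
t: 36.05
eef_pos: [450.8, -17.9, 74.3]
tcp_rot: [3.141, -0.001, 3.022]
ft_force: [0.8, -0.6, -1.8]
opening: 0.501
t: 36.85
eef_pos: [578.2, -303.7, 73.5]
tcp_rot: [3.141, -0.001, 3.02]
ft_force: [-0.3, 1.0, -1.8]
opening: 0.501
t: 37.65
eef_pos: [577.9, -301.0, 75.0]
tcp_rot: [3.142, 0.0, 3.022]
ft_force: [-0.6, -0.3, -1.3]
opening: 0.501
held n 12418 x -9.5..57.5 z median -39.9 plane tilt [ 2.4000e-02 -4.0296e+01]
at [ 577.8 -301.1   74.9] yaw 3.022 F [-0.1  0.1 -1.4] open 0.50 t 37.7
 -> [578.6, -305.4, 12] shift [-0.0013 -0.0042  0.0629] turn -0.000
```

```bash
python3 -m pendant '[[[0.35,-0.001,-0.0042,0.015,0],[0.35,-0.001,-0.0042,0.03,0],[0.35,-0.001,-0.0042,0.045,0],[0.35,-0.001,-0.0042,0.054,0],[0.35,-0.001,-0.0042,0.06,0],[0.35,-0.001,-0.0042,0.062,0],[0.35,-0.001,-0.0042,0.0635,0],[0.35,-0.001,-0.0042,0.0635,0]]]'
python3 -m pendant '[[[0.35,0,0,0.0005,0],[0.35,0,0,0.001,0],[0.35,0,0,0.001,0],[0.35,0,0,0.001,0],[0.35,0,0,0.001,0],[0.35,0,0,0.001,0],[0.35,0,0,0.001,0],[0.35,0,0,0.001,0]]]'
```

```text
t: 38.5
eef_pos: [578.5, -305.5, 11.7]
tcp_rot: [-3.141, 0.001, 3.022]
ft_force: [0.7, -0.8, -2.7]
opening: 0.503
t: 39.3
eef_pos: [578.3, -305.4, 10.4]
tcp_rot: [3.141, -0.0, 3.022]
ft_force: [-0.8, 0.1, -1.0]
opening: 0.506
```

```bash
python3 -m pendant '[[[0.35,0,0,0.0005,0],[0.35,0,0,0.001,0],[0.35,0,0,0.001,0],[0.35,0,0,0.001,0],[0.35,0,0,0.001,0],[0.35,0,0,0.001,0],[0.35,0,0,0.001,0],[0.35,0,0,0.001,0]]]'
```

```text
t: 40.1
eef_pos: [578.4, -305.4, 9.9]
tcp_rot: [-3.141, 0.0, 3.022]
ft_force: [-1.9, 0.2, 4.7]
opening: 0.502
```

```bash
python3 -m pendant '[[[0.35,0,0,-0.0003,0],[0.35,0,0,-0.0003,0],[0.5,0,0,-0.0003,0],[0.52,0,0,-0.0003,0],[0.55,0,0,-0.0003,0],[0.6,0,0,-0.0003,0],[0.65,0,0,-0.0003,0],[0.7,0,0,-0.0003,0]]]'
python3 -m pendant '[[[0.75,0,0,0,0],[0.75,0,0,0,0],[0.75,0,0,-0.01,0],[0.75,0,0,-0.025,0],[0.75,0,0,-0.05,0],[0.75,0,0,-0.08,0],[0.75,0,0,-0.1,0],[0.75,0,0,-0.1,0]]]'
python3 -m pendant '[[[0.8,0,0,0,0],[0.8,0,0,0,0],[0.8,0,0,0,0],[0.8,0,0,0,0],[0.8,0,0,0,0],[0.8,0,0,0,0],[0.8,0,0,0,0],[0.8,0,0,0,0]]]'
python3 - <<'E'
from frag import *
c,s=snap('wrist','Q'); 
for g in[(578.5,-304.1),(428.6,-144.3),(424.9,-300.3)]: placed(c,s,g)
block(c,s,(578.5,-304),thr=40,zmax=75)
go([480,-20,135],np.pi-.13,s)
# dryer geometry from the side/scene/wrist views
c,s=pickle.load(open("wrist_B.pkl","rb")); P=cloud(c,s)
k=(P[...,0]>540)&(P[...,0]<760)&(P[...,1]>-100)&(P[...,1]<100)&(P[...,2]>34)&(P[...,2]<46)
print("box top wristB",cv2.minAreaRect(P[k][:,:2].astype(np.float32)),k.sum())
c=pickle.load(open("scene0.pkl","rb")); P=cloud(c)
k=(P[...,0]>540)&(P[...,0]<760)&(P[...,1]>-100)&(P[...,1]<100)&(P[...,2]>34)&(P[...,2]<46)
print("box top scene",cv2.minAreaRect(P[k][:,:2].astype(np.float32)),k.sum())
for c,s,n in((c,None,"scene"),(pickle.load(open("side_E.pkl","rb"))[0],None,"side"),(*pickle.load(open("wrist_B.pkl","rb")),"wB")):
    P=cloud(c,s); k=(P[...,0]>560)&(P[...,0]<740)&(P[...,1]>-80)&(P[...,1]<80)&(P[...,2]>60)&(P[...,2]<165); q=P[k]
    for z0,z1 in((60,80),(80,100),(100,120),(120,165)):
        a=q[(q[:,2]>z0)&(q[:,2]<z1)]; print(n,z0,len(a),np.median(a,0).round(1) if len(a) else "")
E
```

```text
t: 40.9
eef_pos: [578.3, -305.4, 9.6]
tcp_rot: [3.141, -0.0, 3.022]
ft_force: [0.1, 0.1, -0.3]
opening: 0.678
t: 41.7
eef_pos: [579.7, -306.2, 114.1]
tcp_rot: [-3.139, 0.006, 3.022]
ft_force: [-0.4, 0.8, 0.3]
opening: 0.75
t: 42.5
eef_pos: [578.3, -305.4, 109.7]
tcp_rot: [3.141, -0.0, 3.022]
ft_force: [-0.4, -0.8, -0.3]
opening: 0.801
on (578.5, -304.1) n 6276 slope x,y [ 0.028 -0.001] top z at apex 49.8 x 523..626 y -328..-279
on (428.6, -144.3) n 4920 slope x,y [-0.024  0.022] top z at apex 53.6 x 402..480 y -176..-115
on (424.9, -300.3) n 5914 slope x,y [-0.012 -0.004] top z at apex 52.1 x 397..477 y -329..-271
ends rel centre -56.5 52.5  blk -32.5 32.5 block c (579.0,-304.0) yaw -0.113 len 65 w 47.0 topz 50.1 score 125
at [ 578.3 -305.4  109.7] yaw 3.022 F [-0.4 -0.8 -0.3] open 0.80 t 42.5
 -> [480, -20, 135] shift [ 0.1317  0.2716 -0.0253] turn 0.010
box top wristB ((656.9108276367188, 10.981422424316406), (110.14232635498047, 149.42971801757812), 75.92346954345703) 4612
box top scene ((659.5977783203125, 11.119834899902344), (113.52033996582031, 150.34327697753906), 75.91737365722656) 971
scene 60 286 [663.6  14.8  66.1]
scene 80 12 [663.3  12.9  90.2]
scene 100 10 [663.1  11.9 111.1]
scene 120 60 [669.   12.3 148.8]
side 60 238 [653.6   0.   63.2]
side 80 22 [658.7   2.6  89.6]
side 100 22 [660.    2.8 112.3]
side 120 74 [662.2  -1.8 143.8]
wB 60 1621 [648.2  14.2  64.9]
wB 80 80 [657.1  13.   89.9]
wB 100 92 [659.4  12.7 109.5]
wB 120 466 [661.3  13.  148.6]
```

Frag3 is level. Frag4 sits close to the dryer: box corner at about (598,83), height 40. I'll approach it with a narrow opening.

```bash
python3 -m pendant '[[[0.7,0.033,0.432,-0.03,0.012],[0.7,0.033,0.432,-0.03,0.012],[0.7,0.033,0.432,-0.03,0.012],[0.7,0.033,0.432,-0.03,0.012],[0.7,0.033,0.432,-0.03,0.012],[0.7,0.033,0.432,-0.03,0.012],[0.7,0.033,0.432,-0.03,0.012],[0.7,0.033,0.432,-0.03,0.012]]]'
python3 -c "
from h import *
go([597,126,140],np.pi-.131)"
```

```text
t: 43.35
eef_pos: [595.5, 95.3, 137.7]
tcp_rot: [3.141, 0.0, 3.01]
ft_force: [0.8, 0.2, 0.2]
opening: 0.701
at [595.5  95.3 137.7] yaw 3.010 F [0.8 0.2 0.2] open 0.70 t 43.4
 -> [597, 126, 140] shift [ 0.0026  0.0306 -0.0022] turn -0.001
```

```bash
python3 -m pendant '[[[0.64,0.003,0.031,-0.002,0],[0.64,0.003,0.031,-0.002,0],[0.64,0.003,0.031,-0.002,0],[0.64,0.003,0.031,-0.002,0],[0.64,0.003,0.031,-0.002,0],[0.64,0.003,0.031,-0.002,0],[0.64,0.003,0.031,-0.002,0],[0.64,0.003,0.031,-0.002,0]]]'
python3 -c "
from frag import *
c,s=snap('wrist','R')
x,y,a,*_=block(c,s,(596,128)); go([x,y,-12],np.pi+a)
P=cloud(c,s); k=(P[...,0]>560)&(P[...,0]<760)&(P[...,1]>-20)&(P[...,1]<95)&(P[...,2]>30)&(P[...,2]<50); q=P[k]
for x0 in(585,595,605,615): a=q[np.abs(q[:,0]-x0)<5]; print(x0,len(a),np.percentile(a[:,1],99) if len(a)else '')"
```

```text
t: 44.15
eef_pos: [596.8, 124.0, 139.4]
tcp_rot: [3.142, 0.0, 3.009]
ft_force: [-0.3, -0.3, -0.1]
opening: 0.641
ends rel centre -47.0 45.0  blk -30.0 30.0 block c (567.3,128.1) yaw -0.131 len 60 w 51.0 topz 28.1 score 116
at [596.8 124.1 139.4] yaw 3.009 F [-0.1  0.1  0.4] open 0.64 t 44.2
 -> [np.float64(567.2619622579007), np.float64(128.05991253169984), -12] shift [0.0298 0.     0.1514] turn -0.001
585 549 46.90917456834252
595 909 78.69942749872172
605 935 80.26967357553764
615 897 77.5599414513615
```

View pics/wrist_R.png

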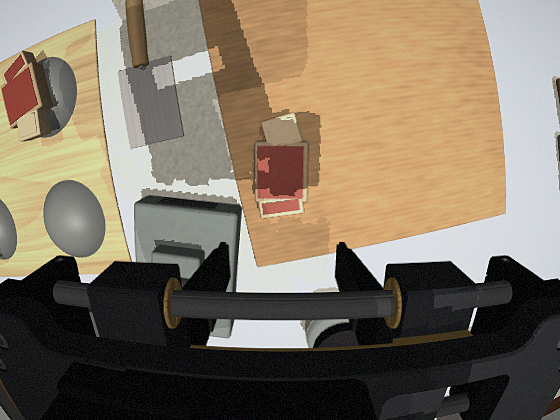

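Frag4 was knocked about 28 mm toward the base and now sits at (282,165) in the picture. That puts it farther from the dryer. I'll re-hover and re-measure.

```bash
python3 -m pendant '[[[0.75,0.03,-0.001,0,0],[0.75,0.03,-0.001,0,0],[0.75,0.03,-0.001,0,0],[0.75,0.03,-0.001,0,0],[0.75,0.03,-0.001,0,0],[0.75,0.03,-0.001,0,0],[0.75,0.03,-0.001,0,0],[0.75,0.03,-0.001,0,0]]]'
python3 -c "
from frag import *
c,s=snap('wrist','S')
x,y,a,*_=block(c,s,(567,128)); go([x,y,-14],np.pi+a)"
```

```text
t: 45.0
eef_pos: [567.0, 127.3, 139.3]
tcp_rot: [3.142, -0.0, 3.01]
ft_force: [0.8, -0.1, -0.1]
opening: 0.749
ends rel centre -58.0 45.0  blk -30.0 30.0 block c (567.5,128.3) yaw -0.148 len 60 w 52.0 topz 28.0 score 123
at [567.  127.3 139.3] yaw 3.010 F [-0.1 -0.6 -0.2] open 0.75 t 45.0
 -> [np.float64(567.5474729706691), np.float64(128.2804926454732), -14] shift [-0.0004  0.001   0.1533] turn 0.017
```

```bash
python3 -m pendant '[[[0.75,0.001,0,0.04,0.01],[0.75,0.001,0,0.08,0.01],[0.75,0.001,0,0.11,0.01],[0.75,0.001,0,0.13,0.01],[0.75,0.001,0,0.142,0.01],[0.75,0.001,0,0.148,0.01],[0.75,0.001,0,0.154,0.01],[0.75,0.001,0,0.154,0.01]]]'
python3 -m pendant '[[[0.75,0,0,0,0],[0.6,0,0,0,0],[0.4,0,0,0,0],[0.4,0,0,0,0],[0.4,0,0,0,0],[0.4,0,0,0,0],[0.4,0,0,0,0],[0.4,0,0,0,0]]]'
python3 -m pendant '[[[0.4,0,0,-0.01,0],[0.4,0,0,-0.025,0],[0.4,0,0,-0.045,0],[0.4,0,0,-0.065,0],[0.4,0,0,-0.08,0],[0.4,0,0,-0.085,0],[0.4,0,0,-0.085,0],[0.4,0,0,-0.085,0]]]'
python3 -c "
from frag import *
c,s=snap('wrist','T');held(c,s)
go([480,100,75],3.0)"
```

```text
t: 45.85
eef_pos: [566.1, 127.5, -14.5]
tcp_rot: [3.141, 0.0, 3.0]
ft_force: [0.2, 0.6, 0.3]
opening: 0.752
t: 46.65
eef_pos: [566.1, 127.5, -14.3]
tcp_rot: [3.141, 0.0, 3.0]
ft_force: [-1.3, 0.7, 4.3]
opening: 0.543
t: 47.45
eef_pos: [565.6, 127.4, 69.9]
tcp_rot: [-3.141, -0.001, 3.0]
ft_force: [0.7, -0.0, -1.8]
opening: 0.542
held n 12945 x -9.6..56.6 z median -42.3 plane tilt [ 3.7000e-02 -4.2849e+01]
at [565.5 127.4  69.6] yaw 3.000 F [-0.  -0.2 -1.6] open 0.54 t 47.5
 -> [480, 100, 75] shift [ 0.0808 -0.0392 -0.0053] turn -0.000
```

```bash
python3 -m pendant '[[[0.4,0.005,-0.015,-0.003,0],[0.4,0.01,-0.035,-0.005,0],[0.4,0.015,-0.055,-0.005,0],[0.4,0.017,-0.075,-0.005,0],[0.4,0.017,-0.095,-0.005,0],[0.4,0.017,-0.112,-0.005,0],[0.4,0.017,-0.125,-0.005,0],[0.4,0.017,-0.131,-0.005,0]]]'
python3 -m pendant '[[[0.4,0,-0.015,0,0],[0.4,-0.01,-0.035,0,0],[0.4,-0.025,-0.055,0,0],[0.4,-0.04,-0.075,0,0],[0.4,-0.055,-0.095,0,0],[0.4,-0.068,-0.112,0,0],[0.4,-0.075,-0.125,0,0],[0.4,-0.075,-0.13,0,0]]]'
python3 -m pendant '[[[0.4,0,0,0,0],[0.4,0,0,0,0],[0.4,0,0,0,0],[0.4,0,0,0,0],[0.4,0,0,0,0],[0.4,0,0,0,0],[0.4,0,0,0,0],[0.4,0,0,0,0]]]'
python3 -c "
from frag import *
c,s=snap('wrist','U');held(c,s)
go([586.5,-139.4,14],3.0)"
```

```text
t: 48.3
eef_pos: [530.1, -1.1, 75.2]
tcp_rot: [3.142, -0.001, 2.999]
ft_force: [0.0, 0.0, -2.2]
opening: 0.543
t: 49.1
eef_pos: [586.6, -140.3, 75.0]
tcp_rot: [3.142, -0.0, 2.999]
ft_force: [0.3, 0.6, -1.8]
opening: 0.546
t: 49.9
eef_pos: [586.5, -139.1, 75.3]
tcp_rot: [3.142, -0.0, 3.0]
ft_force: [-0.7, 1.0, -2.5]
opening: 0.544
held n 12945 x -9.6..56.6 z median -42.3 plane tilt [ 3.6000e-02 -4.2838e+01]
at [ 586.5 -139.1   75.3] yaw 3.000 F [-0.9 -0.3 -1. ] open 0.54 t 50.0
 -> [586.5, -139.4, 14] shift [-0.0001 -0.0003  0.0613] turn -0.000
```

```bash
python3 -m pendant '[[[0.4,0,0,0.015,0],[0.4,0,0,0.03,0],[0.4,0,0,0.043,0],[0.4,0,0,0.052,0],[0.4,0,0,0.057,0],[0.4,0,0,0.0595,0],[0.4,0,0,0.0605,0],[0.4,0,0,0.0605,0]]]'
python3 -m pendant '[[[0.4,0,0,0.0005,0],[0.4,0,0,0.001,0],[0.4,0,0,0.001,0],[0.4,0,0,0.001,0],[0.4,0,0,0.001,0],[0.4,0,0,0.001,0],[0.4,0,0,0.001,0],[0.4,0,0,0.001,0]]]'
```

```text
t: 50.75
eef_pos: [586.6, -139.1, 15.1]
tcp_rot: [3.142, 0.0, 3.0]
ft_force: [0.4, 0.0, -1.3]
opening: 0.544
t: 51.55
eef_pos: [586.5, -139.1, 13.9]
tcp_rot: [3.142, 0.0, 3.0]
ft_force: [0.4, 0.2, -1.5]
opening: 0.545
```

```bash
python3 -m pendant '[[[0.4,0,0,0.0005,0],[0.4,0,0,0.0007,0],[0.4,0,0,0.0007,0],[0.4,0,0,0.0007,0],[0.4,0,0,0.0007,0],[0.4,0,0,0.0007,0],[0.4,0,0,0.0007,0],[0.4,0,0,0.0007,0]]]'
```

```text
t: 52.35
eef_pos: [586.6, -139.1, 13.5]
tcp_rot: [-3.142, 0.0, 3.0]
ft_force: [-1.0, 1.2, 5.8]
opening: 0.542
```

```bash
python3 -m pendant '[[[0.4,0,0,-0.0003,0],[0.4,0,0,-0.0003,0],[0.54,0,0,-0.0003,0],[0.56,0,0,-0.0003,0],[0.59,0,0,-0.0003,0],[0.63,0,0,-0.0003,0],[0.68,0,0,-0.0003,0],[0.72,0,0,-0.0003,0]]]'
python3 -m pendant '[[[0.75,0,0,0,0],[0.75,0,0,0,0],[0.75,0,0,-0.01,0],[0.75,0,0,-0.025,0],[0.75,0,0,-0.05,0],[0.75,0,0,-0.08,0],[0.75,0,0,-0.11,0],[0.75,0,0,-0.13,0]]]'
python3 -m pendant '[[[0.3,0,0,0,0],[0.1,0,0,0,0],[0,0,0,0,0],[0,0,0,0,0],[0,0,0,0,0],[0,0,0,0,0],[0,0,0,0,0],[0,0,0,0,0]]]'
python3 - <<'E'
from frag import *
c,s=snap('wrist','V'); 
for g in[(586.6,-138.1),(578.5,-304.1),(428.6,-144.3),(424.9,-300.3)]: placed(c,s,g)
block(c,s,(586.5,-138),thr=40,zmax=75)
print(s['opening'],s['eef_pos'])
c,s=pickle.load(open("wrist_B.pkl","rb")); cv2.imwrite("pics/dry.png",cv2.resize(c["image"][150:300,90:250],None,fx=3.5,fy=3.5,interpolation=cv2.INTER_CUBIC))
E
```

```text
t: 53.15
eef_pos: [586.5, -139.1, 13.4]
tcp_rot: [3.141, -0.0, 3.0]
ft_force: [0.2, -0.1, -0.3]
opening: 0.699
t: 53.95
eef_pos: [586.9, -139.2, 146.4]
tcp_rot: [-3.141, 0.003, 3.0]
ft_force: [-0.1, 0.2, 0.6]
opening: 0.747
t: 54.75
eef_pos: [586.4, -139.1, 143.3]
tcp_rot: [3.141, -0.0, 3.0]
ft_force: [0.4, -0.4, -0.2]
opening: 0.137
on (586.6, -138.1) n 5128 slope x,y [ 0.039 -0.006] top z at apex 55.8 x 533..627 y -164..-111
on (578.5, -304.1) n 3838 slope x,y [ 0.025 -0.023] top z at apex 50.0 x 523..626 y -327..-277
on (428.6, -144.3) n 5520 slope x,y [-0.013 -0.011] top z at apex 54.0 x 391..479 y -173..-114
on (424.9, -300.3) n 4178 slope x,y [-0.008 -0.025] top z at apex 52.1 x 380..477 y -327..-269
ends rel centre -56.0 45.0  blk -30.0 30.0 block c (587.6,-137.6) yaw -0.148 len 60 w 52.0 topz 56.1 score 115
0.13672137195994932 [ 586.43468372 -139.09299131  143.30182781]
```

View pics/dry.png

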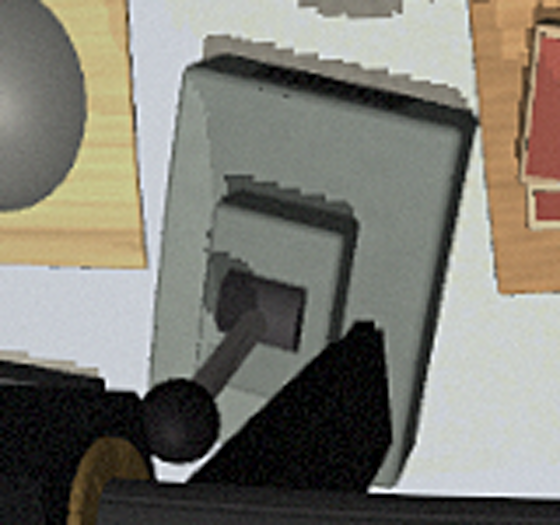

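All four fragments are balanced, with slopes of 0.04 or less. The dryer crop shows no on/off marking. I'll get the lever's lean from a sphere fit to its ball: past 0.1 rad of lean it would show which way the box faces.

```bash
python3 - <<'E'
from h import *
from scipy.optimize import least_squares
views=[(pickle.load(open("scene0.pkl","rb")),None,"scene"),(*pickle.load(open("wrist_B.pkl","rb")),"wB"),(pickle.load(open("side_E.pkl","rb"))[0],None,"sideE"),(pickle.load(open("side0.pkl","rb")),None,"side0")]
for c,s,n in views:
    P=cloud(c,s); k=(P[...,0]>560)&(P[...,0]<760)&(P[...,1]>-90)&(P[...,1]<90)
    b=P[k&(P[...,2]>34)&(P[...,2]<46)]; r=cv2.minAreaRect(b[:,:2].astype(np.float32))
    q=P[k&(P[...,2]>132)&(P[...,2]<170)]
    f=least_squares(lambda v:np.linalg.norm(q-v,axis=1)-13,np.median(q,0)-[0,0,8],loss='soft_l1',f_scale=1)
    kk=P[k&(P[...,2]>56)&(P[...,2]<76)]
    t=np.radians(-14.1); L=np.array([np.cos(t),np.sin(t)])
    print(n,"box",np.round(r[0],1),np.round(r[1],0),"ang",round(r[2],1),"ball",f.x.round(1),len(q),"off long %.1f short %.1f"%((f.x[:2]-r[0])@L,(f.x[:2]-r[0])@[-L[1],L[0]]))
    rr=cv2.minAreaRect(kk[:,:2].astype(np.float32)); print("  block",np.round(rr[0],1),np.round(rr[1],0),round(rr[2],1),"ztop",np.median(kk[:,2]).round(1))
    # the lever rod
    o=[]
    for z in range(75,130,9):
        a=P[k&(np.abs(P[...,2]-z)<4.5)]
        if len(a)>3: o.append((z,*np.median(a[:,:2],0).round(1)))
    print("  rod",o)
E
```

```text
scene box [659.6  11.1] [114. 150.] ang 75.9 ball [667.3   8.5 142.1] 58 off long 8.1 short -0.7
  block [659.6  11.4] [54. 71.] 75.6 ztop 65.6
  rod [(75, np.float64(663.7), np.float64(14.3)), (84, np.float64(661.8), np.float64(14.4)), (93, np.float64(664.6), np.float64(12.5)), (102, np.float64(663.7), np.float64(12.1)), (111, np.float64(666.3), np.float64(12.0)), (120, np.float64(664.1), np.float64(13.0))]
wB box [656.9  11. ] [110. 149.] ang 75.9 ball [666.1   8.3 141. ] 435 off long 9.5 short -0.4
  block [656.9  11.2] [51. 70.] 76.8 ztop 64.8
  rod [(75, np.float64(654.9), np.float64(13.6)), (84, np.float64(656.7), np.float64(13.4)), (93, np.float64(657.2), np.float64(13.0)), (102, np.float64(658.5), np.float64(12.6)), (111, np.float64(659.2), np.float64(12.3)), (120, np.float64(660.1), np.float64(12.1)), (129, np.float64(660.8), np.float64(12.6))]
sideE box [657.    3.2] [113. 149.] ang 76.8 ball [664.9   5.4 139. ] 68 off long 7.1 short 4.1
  block [657.5   7.1] [57. 68.] 74.8 ztop 62.7
  rod [(75, np.float64(655.6), np.float64(2.7)), (84, np.float64(659.1), np.float64(2.8)), (93, np.float64(657.3), np.float64(2.5)), (102, np.float64(658.9), np.float64(1.9)), (111, np.float64(660.0), np.float64(2.2)), (120, np.float64(661.4), np.float64(4.1)), (129, np.float64(662.8), np.float64(-4.3))]
side0 box [656.8   3.5] [114. 148.] ang 76.5 ball [665.8   5.  139. ] 68 off long 8.4 short 3.6
  block [657.3   5.6] [57. 67.] 75.0 ztop 62.8
  rod [(75, np.float64(654.2), np.float64(-0.6)), (84, np.float64(657.9), np.float64(3.5)), (93, np.float64(659.8), np.float64(3.6)), (102, np.float64(657.9), np.float64(2.6)), (111, np.float64(659.9), np.float64(1.1)), (120, np.float64(661.8), np.float64(1.4)), (129, np.float64(663.7), np.float64(-2.2))]
```

```bash
python3 - <<'E'
from h import *
for n in("scene0.pkl","side0.pkl"):
    c=pickle.load(open(n,"rb")); P=cloud(c)
    q=P[(P[...,0]>680)&(P[...,0]<1000)&(P[...,1]>-250)&(P[...,1]<250)&(P[...,2]>60)&(P[...,2]<400)]
    print(n,len(q),[(x,(len(a:=q[np.abs(q[:,0]-x)<10]),a.max(0).round() if len(a) else 0,a.min(0).round() if len(a) else 0)) for x in range(690,1000,30)])
go([705,-2.5,143],np.pi-.246)
E
```

```text
scene0.pkl 4889 [(690, (66, array([699.,  31., 148.]), array([680., -20.,  61.]))), (720, (7, array([730., 178.,  71.]), array([727., 157.,  66.]))), (750, (146, array([760., 206.,  78.]), array([740., 138.,  62.]))), (780, (131, array([789., 204.,  82.]), array([770., 140.,  60.]))), (810, (0, 0, 0)), (840, (22, array([849., 119., 119.]), array([ 848., -109.,  106.]))), (870, (710, array([880., 154., 150.]), array([ 860., -150.,   60.]))), (900, (640, array([910., 154., 192.]), array([ 890., -146.,   60.]))), (930, (734, array([940., 153., 151.]), array([ 920., -147.,   61.]))), (960, (751, array([970., 153., 151.]), array([ 950., -146.,   61.]))), (990, (0, 0, 0))]
side0.pkl 4520 [(690, (33, array([693.,  26.,  65.]), array([680., -25.,  61.]))), (720, (12, array([730., 177.,  70.]), array([724., 150.,  63.]))), (750, (76, array([760., 201.,  71.]), array([741., 129.,  61.]))), (780, (57, array([790., 197.,  71.]), array([770., 137.,  60.]))), (810, (0, 0, 0)), (840, (897, array([850., 140., 138.]), array([ 843., -150.,   60.]))), (870, (549, array([880., 145., 142.]), array([ 860., -156.,   61.]))), (900, (799, array([910., 143., 185.]), array([ 890., -155.,   61.]))), (930, (470, array([940., 140., 141.]), array([ 920., -155.,   61.]))), (960, (333, array([969., 143., 141.]), array([ 950., -154.,   60.]))), (990, (0, 0, 0))]
at [ 586.5 -139.1  143.4] yaw 3.000 F [0.6 0.4 0.4] open 0.09 t 54.8
 -> [705, -2.5, 143] shift [-0.098   0.152   0.0004] turn 0.104
```

```bash
python3 -m pendant '[[[0,-0.098,0.152,-0.015,0.104],[0,-0.098,0.152,-0.015,0.104],[0,-0.098,0.152,-0.015,0.104],[0,-0.098,0.152,-0.015,0.104],[0,-0.098,0.152,-0.015,0.104],[0,-0.098,0.152,-0.015,0.104],[0,-0.098,0.152,-0.015,0.104],[0,-0.098,0.152,-0.015,0.104]]]'
python3 -c "
from h import *
c,s=snap('wrist','W'); go([705,-2.5,98],np.pi-.246)
for z in(0,):
    P=cloud(c,s);T=np.linalg.inv(tool(s));Q=P@T[:3,:3].T+T[:3,3]
    k=(Q[...,2]<-24)&(Q[...,2]>-45)&(np.abs(Q[...,1])<30)&(np.abs(Q[...,0])<25);print(np.percentile(Q[k],[1,99],axis=0).round(1))
    q=P[(P[...,0]>620)&(P[...,0]<700)&(P[...,1]>-60)&(P[...,1]<60)&(P[...,2]>134)&(P[...,2]<158)];print(len(q),np.median(q,0))
"
```

```text
t: 55.6
eef_pos: [704.5, -3.5, 158.6]
tcp_rot: [-3.142, -0.0, 2.895]
ft_force: [-0.2, 0.0, 0.9]
opening: 0.005
at [704.6  -3.5 158.7] yaw 2.895 F [0.1 0.6 0.2] open 0.01 t 55.6
 -> [705, -2.5, 98] shift [-0.0002  0.0011  0.0607] turn -0.001
[[  9.7  -5.2 -44.8]
 [ 12.1   8.8 -27.1]]
1159 [664.71431591   9.12793007 150.40319174]
```

```bash
python3 -m pendant '[[[0,0,0.001,0.03,0],[0,0,0.001,0.05,0],[0,0,0.001,0.06,0],[0,0,0.001,0.06,0],[0,0,0.001,0.06,0],[0,0,0.001,0.06,0],[0,0,0.001,0.06,0],[0,0,0.001,0.06,0]]]'
python3 -m pendant '[[[0,0.01,0,0,0],[0,0.02,0,0,0],[0,0.03,0,0,0],[0,0.04,0,0,0],[0,0.047,0,0,0],[0,0.053,0,0,0],[0,0.056,0,0,0],[0,0.056,0,0,0]]]'
python3 -m pendant '[[[0,0.003,0,0,0],[0,0.006,0,0,0],[0,0.006,0,0,0],[0,0.006,0,0,0],[0,0.006,0,0,0],[0,0.006,0,0,0],[0,0.006,0,0,0],[0,0.006,0,0,0]]]'
```

```text
t: 56.45
eef_pos: [705.4, -1.5, 99.1]
tcp_rot: [3.141, 0.001, 2.896]
ft_force: [0.2, -0.1, -1.4]
opening: 0.004
t: 57.25
eef_pos: [650.6, 12.2, 98.5]
tcp_rot: [3.142, -0.0, 2.896]
ft_force: [1.0, 0.1, 0.2]
opening: 0.005
t: 58.05
eef_pos: [645.1, 13.6, 98.4]
tcp_rot: [3.142, -0.0, 2.896]
ft_force: [0.7, -0.0, -0.2]
opening: 0.002
```

```bash
python3 -m pendant '[[[0,0.001,0,0,0],[0,0.002,0,0,0],[0,0.002,0,0,0],[0,0.002,0,0,0],[0,0.002,0,0,0],[0,0.002,0,0,0],[0,0.002,0,0,0],[0,0.002,0,0,0]]]'
python3 -c "
from h import *
from scipy.optimize import least_squares
for n in('side','scene'):
    c,s=snap(n,'X');P=cloud(c)
    for z0 in(110,):
        q=P[(P[...,0]>585)&(P[...,0]<635)&(P[...,1]>-10)&(P[...,1]<50)&(P[...,2]>118)&(P[...,2]<150)]; print(n,len(q),np.median(q,0).round(1) if len(q) else '')
"
```

```text
t: 58.85
eef_pos: [644.2, 13.8, 98.6]
tcp_rot: [3.141, 0.003, 2.896]
ft_force: [5.7, -2.9, -2.7]
opening: 0.001
side 80 [620.1   9.1 135.4]
scene 9 [620.8  13.7 142.6]
```

Force rises to about 6 N at the off stop, so the lever is fully off. Now go over to the other side.

```bash
python3 -m pendant '[[[0,-0.01,0,0,0],[0,-0.015,0,-0.01,0],[0,-0.015,0,-0.04,0],[0,-0.015,0,-0.06,0],[0,-0.015,0,-0.065,0],[0,-0.015,0,-0.065,0],[0,-0.015,0,-0.065,0],[0,-0.015,0,-0.065,0]]]'
python3 -m pendant '[[[0,0.04,0,0,0],[0,0.08,0,0,0],[0,0.08,0,0,0],[0,0.08,0,0.02,0],[0,0.08,0,0.045,0],[0,0.08,0,0.065,0],[0,0.08,0,0.065,0],[0,0.08,0,0.065,0]]]'
python3 -m pendant '[[[0,-0.01,0,0,0],[0,-0.025,0,0,0],[0,-0.04,0,0,0],[0,-0.055,0,0,0],[0,-0.068,0,0,0],[0,-0.078,0,0,0],[0,-0.086,0,0,0],[0,-0.086,0,0,0]]]'
python3 -c "
from h import *
from cell import env
p=env.state()['eef_pos'];print('long',(p[:2]+[.3,1.3]-[657,11])@[.97,-.244])"
```

```text
t: 59.75
eef_pos: [657.2, 10.5, 162.3]
tcp_rot: [-3.141, -0.002, 2.896]
ft_force: [0.2, -0.5, -0.6]
opening: 0.005
t: 60.55
eef_pos: [580.4, 29.8, 98.4]
tcp_rot: [-3.142, -0.001, 2.896]
ft_force: [0.0, -1.1, 1.2]
opening: 0.006
t: 61.35
eef_pos: [664.5, 8.7, 98.7]
tcp_rot: [3.141, 0.001, 2.896]
ft_force: [-0.4, 0.5, -0.7]
opening: 0.005
long 7.783911489919889
```

```bash
python3 -m pendant '[[[0,-0.002,0,0,0],[0,-0.004,0,0,0],[0,-0.005,0,0,0],[0,-0.005,0,0,0],[0,-0.005,0,0,0],[0,-0.005,0,0,0],[0,-0.005,0,0,0],[0,-0.005,0,0,0]]]'
python3 -m pendant '[[[0,-0.001,0,0,0],[0,-0.002,0,0,0],[0,-0.002,0,0,0],[0,-0.002,0,0,0],[0,-0.002,0,0,0],[0,-0.002,0,0,0],[0,-0.002,0,0,0],[0,-0.002,0,0,0]]]'
```

```text
t: 62.15
eef_pos: [668.3, 7.8, 98.5]
tcp_rot: [3.142, -0.0, 2.896]
ft_force: [-0.8, 0.7, -0.8]
opening: 0.006
t: 62.95
eef_pos: [670.4, 7.2, 98.5]
tcp_rot: [3.141, 0.0, 2.896]
ft_force: [-0.3, 0.6, -0.8]
opening: 0.009
```

Not at the stop yet, so I'll keep going until force appears.

```bash
python3 -m pendant '[[[0,-0.001,0,0,0],[0,-0.002,0,0,0],[0,-0.002,0,0,0],[0,-0.002,0,0,0],[0,-0.002,0,0,0],[0,-0.002,0,0,0],[0,-0.002,0,0,0],[0,-0.002,0,0,0]]]'
python3 -m pendant '[[[0,-0.001,0,0,0],[0,-0.0015,0,0,0],[0,-0.0015,0,0,0],[0,-0.0015,0,0,0],[0,-0.0015,0,0,0],[0,-0.0015,0,0,0],[0,-0.0015,0,0,0],[0,-0.0015,0,0,0]]]'
```

```text
t: 63.75
eef_pos: [671.7, 6.9, 98.3]
tcp_rot: [-3.142, -0.001, 2.896]
ft_force: [-5.5, 1.8, 1.5]
opening: 0.0
t: 64.55
eef_pos: [671.9, 6.8, 98.2]
tcp_rot: [-3.141, -0.004, 2.896]
ft_force: [-10.9, 2.6, 2.3]
opening: 0.005
```

Fully on, with about 11 N at the stop. Retreat, then check the pads and the lever.

```bash
python3 -m pendant '[[[0,0.01,0,0,0],[0,0.03,0,0,0],[0,0.04,0,-0.02,0],[0,0.05,0,-0.07,0],[0,0.05,0,-0.12,0],[0,0.05,0,-0.14,0],[0,0.05,0,-0.14,0],[0,0.05,0,-0.14,0]]]'
python3 -m pendant '[[[0,0,-0.22,0,0],[0,0,-0.22,0,0],[0,0,-0.22,0,0],[0,0,-0.22,0,0],[0,0,-0.22,0,0],[0,0,-0.22,0,0],[0,0,-0.22,0,0],[0,0,-0.22,0,0]]]'
python3 -m pendant '[[[0,0,0,0,0],[0,0,0,0,0],[0,0,0,0,0],[0,0,0,0,0],[0,0,0,0,0],[0,0,0,0,0],[0,0,0,0,0],[0,0,0,0,0]]]'
python3 - <<'E'
from frag import *
from scipy.optimize import least_squares
D=[(586.6,-138.1),(578.5,-304.1),(428.6,-144.3),(424.9,-300.3)]
c,s=snap('wrist','Y')
for g in D: placed(c,s,g); block(c,s,g,thr=40,zmax=75)
c,_=snap('scene','Y'); P=cloud(c)
c2,_=snap('side','Y')
for n,cc in(("scene",c),("side",c2)):
    P=cloud(cc); k=(P[...,0]>560)&(P[...,0]<760)&(P[...,1]>-90)&(P[...,1]<90)&(P[...,2]>118)&(P[...,2]<165); q=P[k]
    if len(q)>20:
        f=least_squares(lambda v:np.linalg.norm(q-v,axis=1)-13,np.median(q,0)-[0,0,6],loss='soft_l1'); o=(f.x[:2]-[657,11])@[.97,-.244]
        print(n,"ball",f.x.round(1),"long",o.round(1),"trip %.2f"%(.5+np.arctan2(o,f.x[2]-62)))
# bystanders: what changed in the scene view
c0=pickle.load(open("scene0.pkl","rb")); P0=cloud(c0);P=cloud(c)
for n,(u,v) in dict(jar=(250,112),tub=(240,297),brush=(300,212),slates=(190,226),bottle=(422,300),bowl=(192,124),brush2=(365,363)).items():
    a=c0["image"][v-14:v+14,u-14:u+14];b=c["image"][v-14:v+14,u-14:u+14]; print(n,"mean diff",cv2.absdiff(a,b).mean().round(1))
E
```

```text
t: 65.35
eef_pos: [625.2, 18.5, 238.4]
tcp_rot: [3.141, 0.001, 2.896]
ft_force: [0.7, 0.3, -0.1]
opening: 0.003
t: 66.15
eef_pos: [571.8, -193.7, 237.7]
tcp_rot: [3.141, -0.001, 2.897]
ft_force: [-0.4, -0.4, -0.6]
opening: 0.01
t: 66.95
eef_pos: [571.6, -194.9, 238.5]
tcp_rot: [3.142, 0.0, 2.896]
ft_force: [-0.1, -0.6, 1.0]
opening: 0.003
on (586.6, -138.1) n 3081 slope x,y [ 0.039 -0.002] top z at apex 55.8 x 533..628 y -165..-112
ends rel centre -54.5 44.5  blk -28.5 28.5 block c (587.1,-137.5) yaw -0.131 len 57 w 51.0 topz 56.0 score 108
on (578.5, -304.1) n 2722 slope x,y [ 0.027 -0.007] top z at apex 50.0 x 523..626 y -328..-278
ends rel centre -52.5 54.5  blk -31.5 31.5 block c (577.8,-305.3) yaw -0.140 len 63 w 46.0 topz 50.3 score 100
on (428.6, -144.3) n 3432 slope x,y [-0.012 -0.009] top z at apex 54.0 x 383..479 y -174..-115
ends rel centre -49.0 53.0  blk -27.0 27.0 block c (427.5,-144.0) yaw 0.175 len 54 w 57.0 topz 54.1 score 103
on (424.9, -300.3) n 3010 slope x,y [-0.007 -0.014] top z at apex 52.2 x 379..476 y -328..-270
ends rel centre -50.0 49.0  blk -28.0 28.0 block c (423.8,-301.6) yaw 0.192 len 56 w 53.0 topz 52.4 score 97
scene ball [696.    1.6 133.2] long 40.1 trip 1.01
side ball [693.6  -2.  129.7] long 38.7 trip 1.02
jar mean diff 10.6
tub mean diff 8.3
brush mean diff 6.2
slates mean diff 8.1
bottle mean diff 9.8
bowl mean diff 9.6
brush2 mean diff 11.0
```

View pics/side_Y.png

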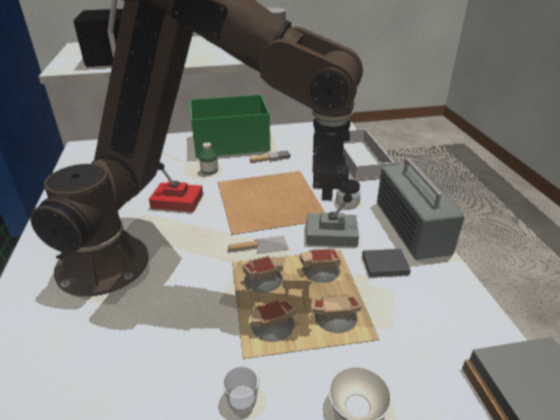

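The final side view shows all four fragments level on the pads at (262,268), (321,258), (274,313) and (337,305). The lever is thrown and the cardboard is empty.

```bash
python3 -c "
from cell import env
print(env.job_done(), env.state()['t'])"
```

```text
the job is handed in; nothing more can be done
the job is handed in; nothing more can be done
```

All four fragments on the cardboard (frag1, frag2, frag3 and frag4) are balanced on pads of their own. I then pushed the trip lever to its off stop (about 6 N) and threw it to its on stop (about 11 N). The job was handed in at about 67 s of the 210 s allowed.

- **Fragments, last check:** tilts are 0.04 rad or less. Block centres are within about 2 mm of the pad apexes, and top heights are within 0.5 mm of what they should be.
- **Lever, last check:** it reads about 1.01 to 1.02 from the ball's position in two views.
- **Bystanders:** image differences at each bystander were small and the last side view shows nothing displaced. I did not measure their positions.

**Things that went wrong or disagreed:**
- The fingertips are about 27 mm short of the reported TCP, so the first grasp closed on nothing and touched nothing. I corrected for this afterwards.
- Frag4 was knocked about 28 mm aside during the run, and I re-measured it before grasping.
- The measured fragment lengths came out about 3 to 6 mm longer than given, so I used the middle blocks as the balance points.
- The 24 mm top could have been frag1 or frag5. I took it as frag1 from its 54 mm width.
- No on/off marking was visible on the dryer. I took its +x end from the lever's starting lean of about 0.11 rad, which only just rules out the opposite direction. This is the least certain part of the job.

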